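# Close up a pinwheel parquet module on the lay-up board

## Task

Finish the parquet module on the plywood lay-up board: take the two full-length oak blocks from the card sheet, lay them flat in the two open places of the pinwheel and push each one home against the fence and its neighbours, so that all five blocks make one closed square with tight joints. The finished faces bruise, so grip lightly, set the blocks down without dropping them and push gently. Keep the three laid blocks in their places and leave the short offcut and everything else on the bench where it is.

Things in the scene. Friction and masses are not known exactly. Their poses are not given: they have to be found in the camera images.
- layup_board: fixed plywood board 12 mm thick, spanning -160..+120 mm in its x and y; beech fence battens 30 wide, 18 high (top 30 above the bench) on its +x and +y edges, inner faces at x = +90 and y = +90; other sides open. Origin: underside, middle of the 180 x 180 mm module (x, y -90..+90), which fills the fence corner. Left or right of the robot, turned up to 0.35 rad
- place_a (a point): centre, on the board's top, of an open place: block lengthwise along board x, its +x end on the +x fence, its +y long side on the end of laid_1 and the side of laid_key. At (+30, -60, +12) mm in the board's frame, axes as the board; open towards -y
- place_b (a point): centre, on the board's top, of the other open place: block lengthwise along board y, its +y end on the side of laid_2, its +x long side on laid_key and on the -x end of the block in place_a. At (-60, -30, +12) mm in the board's frame, axes as the board; open towards -x
- block_1: full-length oak block 120 x 60 x 25 mm, 0.09 to 0.18 kg, lying flat, right way up, on the card sheet. Origin: centre of its underside; x along its length, z up. Identical to block_2: either may go in either place. Bruises if gripped above 60 N a side or knocked or pressed above 100 N: a 20 N grip is plenty
- block_2: the other full-length block, identical to block_1, about 160 mm from it on the card sheet
- laid_1: a full-length block (120 x 60 x 25 mm) already laid, loose on the board in the corner of the two fences, long way along the board's y; its centre belongs at (+60, +30, +12) mm in the board's frame. Origin: centre of its underside, x along its length
- laid_2: a full-length block already laid, loose on the board against the +y fence, long way along the board's x; its centre belongs at (-30, +60, +12) mm in the board's frame. Origin: centre of its underside, x along its length
- laid_key: the square key block (60 x 60 x 25 mm) at the middle of the pinwheel, already laid, loose on the board, its centre at the board's origin. Origin: centre of its underside. All laid blocks are backed by the fences towards the board's +x and +y, with joints of at most about 0.5 mm still open
- card_sheet: the cardboard sheet 280 (x) x 300 (y) mm, 4 mm thick, fixed flat on the bench, on the other side of the centre line from the board; the two full blocks lie on it side by side (nearer the robot), the offcut and a tape roll behind them. Origin: centre of its underside
- offcut: a short oak offcut 78 x 60 x 25 mm lying on the card sheet behind the blocks: not part of the module, leave it. Origin: centre of its underside, x along its length
- tape_roll: a cream roll of masking tape lying flat on the card sheet, 90 mm across, 25 mm high: leave it. Origin: centre of its underside
- tape_roll_2: a wider cream roll of tape lying flat on the bench beyond the work, 100 mm across, 50 mm high: leave it. Origin: centre of its underside
- glue_bottle: a white glue bottle with a blue cap standing at the near left, 68 mm across, 199 mm high: leave it. Origin: centre of its underside
- mallet: a mallet with a black rubber head (85 x 55 x 55 mm) and wooden handle, 320 mm long, lying at the left side: leave it. Origin: near the middle of its length, on the bench
- pencil: a flat red carpenter's pencil 170 mm long, 8 mm high, lying at the right side: leave it. Origin: near the middle of its length, on the bench

How it is judged:
By the outcome, as a careful person would: the job done as asked, in the order asked, and still so for the second after the job is handed in, with the robot touching nothing.
It also fails if it takes over 64 s, if anything falls off the work surface, if the arm or the gripper's body presses on something with over 40 N, if the wrist force passes 120 N, or if a joint passes its speed limit or range.

## Robot

A 7-joint arm with a two-finger parallel gripper is mounted at the origin on the work surface. World frame = base frame: x ahead of the robot, y to its left, z up, the work surface at z = 0. Lengths are in m, angles in rad, forces in N, time in s.
With the tool pointing down it reaches from about 0.4 to 0.875 m from the base axis. Payload 4.4 kg.
Tool frame: the origin (TCP) lies at the very end of the fingers, on their centre line; the grasp point (between the pads) lies 19 mm behind it; x points along the fingers, y is the direction in which the jaws open and shut, and the axes are right-handed (so a half turn about x gives the same grasp; the last joint's range is limited). The gripper opens to 85 mm and grips with 20 to 120 N. Pads are 22 mm wide; open, the fingers measure 114 mm over their backs; the gripper's body (76 mm by 85 mm) begins 54 mm behind the grasp point. The pads swing forward as they close: fully open they stand 13 mm farther back than shut.
Start: joints at [-1.298, 0.628, 0.038, 1.517, -0.027, 0.996, -0.02], TCP at [0.216, 0.613, 0.231] pointing down, gripper open.
Joint ranges: [-3.06, 3.06], [-0.37, 2.12], [-1.25, 1.32], [0.18, 2.47], [-1.1, 4.24], [0.23, 1.98], [-2.94, 2.94]. Speed limits (rad/s): [2.57, 2.57, 3.14, 3.14, 3.14, 3.14, 3.14].

## Interface

Orientations are given as a unit quaternion [w, x, y, z].
In Python, from workcell import ctrl gives the robot as it stands.
- The arm moves only by the tool carry_out, never from a script. Its argument "series" is a list of rows, each an object with "claw": the finger opening in m, from 0 to 0.0854; "offset": the shift along the tool's x, y, z in m, a list of three; "twist": the turn, a rotation vector about the tool's x, y, z in degrees, a list of three. A call has 1 to 10 rows; each row shifts and turns the commanded pose from where the row before left it, along the tool's axes as they then stand; what a row does not reach is not made up. A row lasts 1/12 s, in which the tool goes at most 41.7 mm and 7.16 degrees, less where a joint would pass 70% of its speed; a pose out of reach is approached as far as the arm can. A call with a gripper value outside its range is refused whole. The fingers move at their own pace and stop on an object; "force" is the grip in N (left out, the last holds). Time passes only in rows, so rows that do not move let the fingers close. It gives the time, the measured TCP pose, the force and the opening at its end, in the units of the state.
- ctrl.get_obs(): the state, without advancing time (a new reading comes with each control period).
- ctrl.get_image(name): name is "scene" or "top" or "wrist"; returns the picture (480x640x3 uint8, red, green, blue); there is no depth.
- ctrl.camera_model(name): a dict with "K" (3x3 intrinsics, pixels), "distortion" ([k1, k2, p1, p2, k3] as OpenCV has them; the pictures are not rectified), "rvec" (rotation vector, rad) and "tvec" (3), from world to camera coordinates, as OpenCV has them; the wrist camera has in their place "hand_eye" (4x4, takes a point from camera to tool coordinates, whose origin is the TCP and whose axes are the tool frame's). Camera axes: x right, y down, z forward; pixel columns grow to the right and rows downward; lengths in m; the calibration is good to about 2 mm. A picture is of the moment at which its call begins: read the wrist's pose just before it. camera_model takes no time and is no camera call.
- ctrl.sign_off(): hands the job in, once; it reports no verdict.
The state is a dict: "clock": time; "joint_pos": joint angles; "qd": joint speeds; "tau": joint torques, N m; "tcp_pos": TCP position; "orientation": TCP orientation; "wrist_force": force on the tool from outside, world axes, zero at the start; "ft_torque": the same for the moment, N m; "gripper_width": finger opening in m.
Only numpy, scipy, OpenCV 4.12 (cv2) and the standard library are available. Lean on these libraries where they do the work, as an engineer would, in place of code of your own. Each camera call takes 0.05 s, during which the arm holds its last target. There are 200 camera calls.

## Working session

There is one attempt and no reset: what is moved stays moved. The work goes in short steps, Python scripts to look and compute and a tool call to move; the robot and the scene stay as the last step left them, time stands still between calls to the robot, and variables do not carry over. Pictures are saved under pics/ and viewed, about 8 in all and at most 12, crops included, and the job is handed in when it is done.

Besides the shell and the picture viewer there is one more tool, called after ">>>" in YAML: its name, and indented under it one key for each argument. carry_out: Moves the arm, as the interface text tells. Its arguments: {"type":"object","properties":{"series":{"type":"array","items":{"type":"object","properties":{"claw":{"type":"number"},"offset":{"type":"array","items":{"type":"number"}},"twist":{"type":"array","items":{"type":"number"}}}}},"force":{"type":"number"}},"required":["series"]}

```bash
mkdir -p pics; python3 - <<'E'
from workcell import ctrl
import cv2
print(ctrl.get_obs())
for n in("scene","top","wrist"):
    print(n,ctrl.camera_model(n))
a=[ctrl.get_image(n) for n in("scene","top")]
for n,i in zip(("scene","top"),a): cv2.imwrite(f"pics/{n}0.png",i[:,:,::-1])
E
```

```text
{'clock': 0.0, 'joint_pos': array([-1.29777401,  0.6293426 ,  0.03843781,  1.51839516, -0.0269938 ,
        0.99633796, -0.01999529]), 'qd': array([ 7.42338820e-04,  9.24851548e-04, -7.17035548e-05, -4.04880569e-04,
       -1.21723571e-03, -6.05778293e-04,  1.02281271e-03]), 'tau': array([-4.20645620e-04, -5.63391173e+01,  1.22575365e+00, -1.93449676e+01,
        1.09218486e-02,  1.05280746e-02, -1.89421803e-05]), 'tcp_pos': array([0.21580047, 0.61243803, 0.23038265]), 'orientation': array([ 0.69687743,  0.11852925,  0.69709118, -0.11990228]), 'wrist_force': array([ 0.26658438, -0.50291255,  0.17861756]), 'ft_torque': array([-0.01340719, -0.03500498,  0.05249594]), 'gripper_width': 0.08581293952427943}
scene {'K': array([[490.85043599,   0.        , 310.2851297 ],
       [  0.        , 490.85043599, 245.39421834],
       [  0.        ,   0.        ,   1.        ]]), 'distortion': array([0.03136435, 0.        , 0.        , 0.        , 0.        ]), 'rvec': array([ 2.3280843 ,  0.98873884, -0.34931411]), 'tvec': array([-0.40518619, -0.29264232,  1.3845664 ])}
top {'K': array([[500.1841
[... 247 characters left out ...]
964698, -2.16704345,  0.17808384]), 'tvec': array([-0.00139342,  0.5693853 ,  1.22811966])}
wrist {'K': array([[420.13915188,   0.        , 324.07193433],
       [  0.        , 420.13915188, 236.18206926],
       [  0.        ,   0.        ,   1.        ]]), 'distortion': array([-0.03538072,  0.        ,  0.        ,  0.        ,  0.        ]), 'hand_eye': array([[ 3.61781913e-04, -2.65897334e-01,  9.64001285e-01,
        -1.42184279e-01],
       [ 9.99998890e-01,  1.48963546e-03,  3.55897723e-05,
        -1.62832805e-04],
       [-1.44547372e-03,  9.64000202e-01,  2.65897578e-01,
        -6.79367058e-02],
       [ 0.00000000e+00,  0.00000000e+00,  0.00000000e+00,
         1.00000000e+00]])}
```

View pics/top0.png

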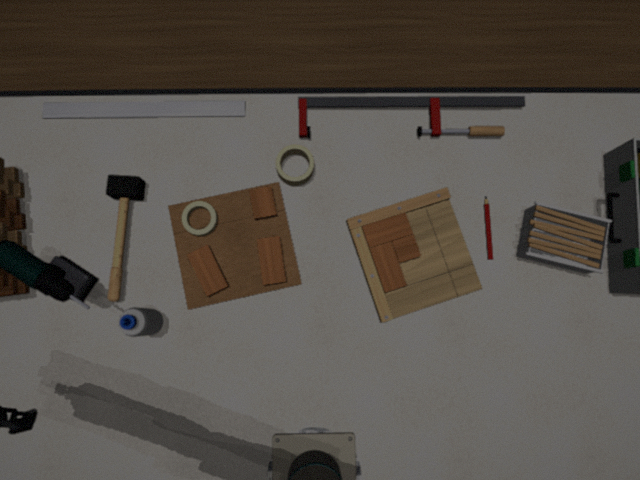

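View pics/scene0.png

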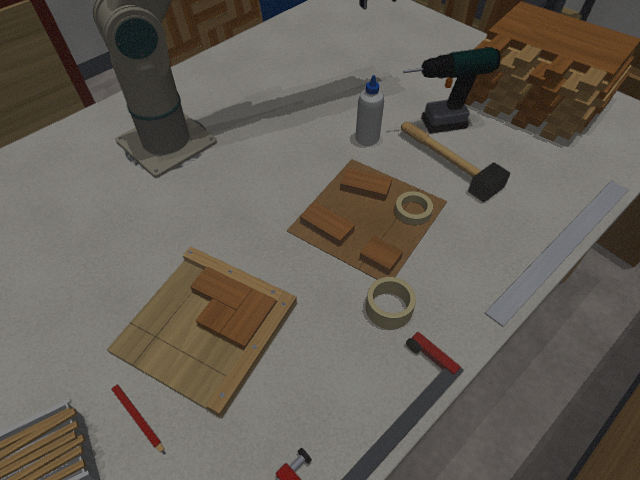

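The top view shows the card at about (235,245), with full blocks near (208,270) and (272,260), and the offcut at (263,203). The board is at about (413,255), with its fences on the upper and left sides. The scene view agrees. Next I'll measure blocks and board by colour.

```bash
cat > h.py <<'E'
from workcell import ctrl
import cv2, numpy as np
from scipy.spatial.transform import Rotation as R
def tool():
    o=ctrl.get_obs(); q=o["orientation"]
    return R.from_quat([q[1],q[2],q[3],q[0]]),np.array(o["tcp_pos"]),o
def cast(name,uv,z,pose=None):
    m=ctrl.camera_model(name)
    n=cv2.undistortPoints(np.float64(uv).reshape(-1,1,2),m["K"],m["distortion"]).reshape(-1,2)
    d=np.c_[n,np.ones(len(n))]
    if name=="wrist":
        r,p,_=pose; H=m["hand_eye"]
        d=(r.as_matrix()@H[:3,:3]@d.T).T; c=r.apply(H[:3,3])+p
    else:
        Rm=cv2.Rodrigues(m["rvec"])[0]; d=(Rm.T@d.T).T; c=-Rm.T@m["tvec"]
    return c+d*((z-c[2])/d[:,2])[:,None]
def oak(img,lo=(3,110,30),hi=(13,255,255)):
    h=cv2.cvtColor(img,cv2.COLOR_RGB2HSV)
    m=cv2.inRange(h,np.array(lo),np.array(hi))
    return cv2.morphologyEx(m,cv2.MORPH_OPEN,np.ones((3,3)))
def rects(name,m,z,pose=None,amin=150):
    for c in cv2.findContours(m,cv2.RETR_EXTERNAL,cv2.CHAIN_APPROX_NONE)[0]:
        if cv2.contourArea(c)<amin: continue
        P=cast(name,c.reshape(-1,2),z,pose)[:,:2]*1000
        (x,y),(w,h),a=cv2.minAreaRect(P.astype(np.float32))
        if w<h: a+=90; w,h=h,w
        print(name,"px",c.reshape(-1,2).mean(0).round(),"ctr",round(x,1),round(y,1),"size",round(w,1),round(h,1),"long axis deg",round((a+90)%180-90,1))
def report(T=None,yaw=None):
    r,p,o=tool(); M=r.as_matrix()
    print("t",round(o["clock"],2),"tcp",(p*1000).round(1),"jaw yaw",round(np.degrees(np.arctan2(M[1,1],M[0,1])),2),"x",M[:,0].round(3),"w",round(o["gripper_width"]*1000,1),"F",o["wrist_force"].round(1))
    if T is not None:
        print("offset mm (now-frame)",(r.inv().apply(np.array(T)/1000-p)*1000).round(1))
    if yaw is not None:
        a=np.radians(yaw); 
        best=[]
        for s in(0,180):
            a=np.radians(yaw+s); y=np.array([np.cos(a),np.sin(a),0]); x=np.array([0,0,-1.]); t=R.from_matrix(np.c_[x,y,np.cross(x,y)])
            v=(r.inv()*t).as_rotvec(degrees=True); best.append(v)
            print(" twist",v.round(2), "then offset",(t.inv().apply(np.array(T)/1000-p)*1000).round(1) if T is not None else "", "j7",o["joint_pos"][6].round(2))
E
python3 - <<'E'
from h import *
i=cv2.imread("pics/top0.png")[:,:,::-1].copy()
hs=cv2.cvtColor(i,cv2.COLOR_RGB2HSV)
for n,(u,v) in dict(b1=(208,270),b2=(272,260),off=(263,203),card=(235,250),laid=(388,230),board=(440,260),fence=(370,280),key=(403,250)).items(): print(n,hs[v,u])
m=oak(i); rects("top",m,0.029)
big=cv2.resize(i[170:330,150:490],None,fx=2.3,fy=2.3,interpolation=cv2.INTER_CUBIC)
big=cv2.convertScaleAbs(big,alpha=2); mm=cv2.resize(m[170:330,150:490],None,fx=2.3,fy=2.3)
cv2.drawContours(big,cv2.findContours(mm,cv2.RETR_EXTERNAL,cv2.CHAIN_APPROX_NONE)[0],-1,(0,255,0),1)
cv2.imwrite("pics/m1.png",big[:,:,::-1])
uv=[(347,220),(448,190),(481,289),(383,321)]
P=cast("top",uv,0.012)*1000
print(P.round(1)); report()
E
```

```text
b1 [ 14 155  84]
b2 [ 12 157  83]
off [ 13 155  92]
card [ 15 118  84]
laid [ 13 149  89]
board [ 18  87 106]
fence [ 20  97 108]
key [ 14 155  79]
top px [207. 272.] ctr 511.4 263.2 size 123.4 61.0 long axis deg 26.6
top px [270. 260.] ctr 534.7 102.4 size 120.3 59.1 long axis deg 6.8
top px [392. 246.] ctr 552.5 -215.7 size 178.7 119.2 long axis deg 18.0
top px [262. 203.] ctr 688.7 122.9 size 81.7 59.1 long axis deg 10.4
[[ 640.2  -96.4   12. ]
 [ 718.7 -367.6   12. ]
 [ 454.8 -439.6   12. ]
 [ 376.8 -182.2   12. ]]
t 0.1 tcp [215.8 612.5 230.5] jaw yaw 70.59 x [-0.001 -0.002 -1.   ] w 85.5 F [ 0.1  0.2 -0.1]
```

View pics/m1.png

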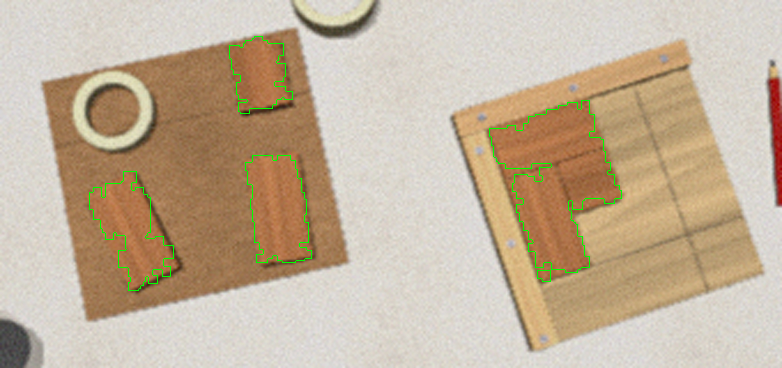

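```bash
python3 - <<'E'
from h import *
report([511,263,270],116)
print(cast("top",[(133,322)],0.1))
E
```

```text
t 0.1 tcp [215.8 612.5 230.5] jaw yaw 70.59 x [-0.001 -0.002 -1.   ] w 85.5 F [ 0.1  0.2 -0.1]
offset mm (now-frame) [ -39.1 -231.6  394.6]
 twist [-4.541e+01 -4.000e-02  9.000e-02] then offset [ -39.5 -443.6  112.1] j7 -0.02
 twist [1.3459e+02 1.2000e-01 5.0000e-02] then offset [ -39.5  443.6 -112.1] j7 -0.02
[[0.38278676 0.42285957 0.1       ]]
```

>>> carry_out:
  series:
    - {"claw": 0.085, "offset": [-0.04, 0, 0], "twist": [0, 0, 0]}
    - {"claw": 0.085, "offset": [0, -0.0193, 0.0329], "twist": [0, 0, 0]}
    - {"claw": 0.085, "offset": [0, -0.0193, 0.0329], "twist": [0, 0, 0]}
    - {"claw": 0.085, "offset": [0, -0.0193, 0.0329], "twist": [0, 0, 0]}
    - {"claw": 0.085, "offset": [0, -0.0193, 0.0329], "twist": [0, 0, 0]}
    - {"claw": 0.085, "offset": [0, -0.0193, 0.0329], "twist": [0, 0, 0]}
    - {"claw": 0.085, "offset": [0, -0.0193, 0.0329], "twist": [0, 0, 0]}
    - {"claw": 0.085, "offset": [0, -0.0193, 0.0329], "twist": [0, 0, 0]}
    - {"claw": 0.085, "offset": [0, -0.0193, 0.0329], "twist": [0, 0, 0]}
    - {"claw": 0.085, "offset": [0, -0.0193, 0.0329], "twist": [0, 0, 0]}
  force: 20

```text
clock: 0.93
tcp_pos: [0.4382, 0.3491, 0.271]
orientation: [0.697, 0.119, 0.697, -0.119]
wrist_force: [0.2, -0.5, 0.2]
gripper_width: 0.0851
```

>>> carry_out:
  series:
    - {"claw": 0.085, "offset": [0, -0.0193, 0.0329], "twist": [0, 0, 0]}
    - {"claw": 0.085, "offset": [0, -0.0193, 0.0329], "twist": [0, 0, 0]}
    - {"claw": 0.085, "offset": [0, -0.0193, 0.0329], "twist": [0, 0, 0]}
    - {"claw": 0.085, "offset": [0, 0, 0], "twist": [-6.5, 0, 0]}
    - {"claw": 0.085, "offset": [0, 0, 0], "twist": [-6.5, 0, 0]}
    - {"claw": 0.085, "offset": [0, 0, 0], "twist": [-6.5, 0, 0]}
    - {"claw": 0.085, "offset": [0, 0, 0], "twist": [-6.5, 0, 0]}
    - {"claw": 0.085, "offset": [0, 0, 0], "twist": [-6.5, 0, 0]}
    - {"claw": 0.085, "offset": [0, 0, 0], "twist": [-6.5, 0, 0]}
    - {"claw": 0.085, "offset": [0, 0, 0], "twist": [-6.4, 0, 0]}

```text
clock: 1.77
tcp_pos: [0.5111, 0.2632, 0.2709]
orientation: [0.688, -0.161, 0.689, 0.161]
wrist_force: [0.3, 0.5, -0.0]
gripper_width: 0.0853
```

```bash
python3 - <<'E'
from h import *
pose=tool(); i=ctrl.get_image("wrist"); report()
cv2.imwrite("pics/w1.png",i[:,:,::-1])
m=oak(i,(5,135,30),(16,255,255)); rects("wrist",m,0.029,pose,1500)
cv2.drawContours(i,cv2.findContours(m,cv2.RETR_EXTERNAL,cv2.CHAIN_APPROX_NONE)[0],-1,(0,255,0),1)
cv2.imwrite("pics/w1m.png",cv2.convertScaleAbs(i,alpha=1.8)[:,:,::-1])
E
```

```text
t 1.82 tcp [511.1 263.1 270.9] jaw yaw 116.57 x [-0.001 -0.    -1.   ] w 85.2 F [ 0.7 -0.3 -0.2]
wrist px [126. 287.] ctr 680.5 128.7 size 85.4 65.2 long axis deg 10.6
wrist px [326. 194.] ctr 510.1 265.2 size 119.4 59.3 long axis deg 27.2
wrist px [157. 140.] ctr 535.6 106.6 size 120.3 65.6 long axis deg 8.4
```

View pics/w1m.png

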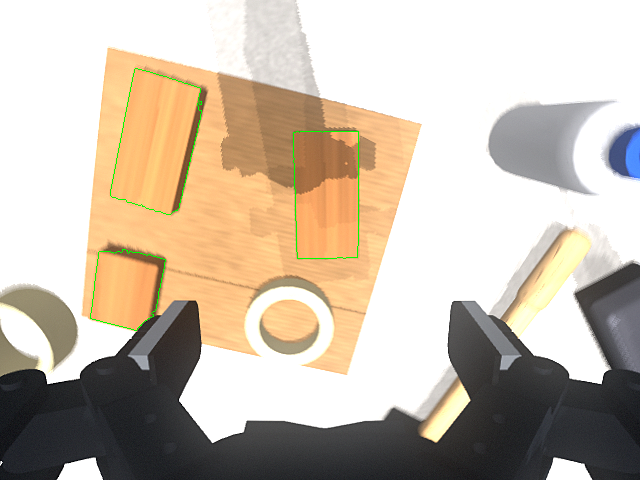

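The wrist view shows block 1 at about (326,194), block 2 at (157,140), and the offcut behind them. The jaws are already aligned with block 1, so I'm descending to grip it.

>>> carry_out:
  series:
    - {"claw": 0.085, "offset": [0.04, 0.002, 0], "twist": [-0.4, 0, 0]}
    - {"claw": 0.085, "offset": [0.04, 0, 0], "twist": [0, 0, 0]}
    - {"claw": 0.085, "offset": [0.04, 0, 0], "twist": [0, 0, 0]}
    - {"claw": 0.085, "offset": [0.04, 0, 0], "twist": [0, 0, 0]}
    - {"claw": 0.085, "offset": [0.04, 0, 0], "twist": [0, 0, 0]}
    - {"claw": 0.085, "offset": [0.03, 0, 0], "twist": [0, 0, 0]}
    - {"claw": 0.085, "offset": [0.02, 0, 0], "twist": [0, 0, 0]}
    - {"claw": 0.085, "offset": [0.01, 0, 0], "twist": [0, 0, 0]}
    - {"claw": 0.085, "offset": [0.003, 0, 0], "twist": [0, 0, 0]}
    - {"claw": 0.085, "offset": [0, 0, 0], "twist": [0, 0, 0]}

```text
clock: 2.65
tcp_pos: [0.5105, 0.2652, 0.0081]
orientation: [0.688, -0.161, 0.689, 0.161]
wrist_force: [0.5, 0.1, -0.2]
gripper_width: 0.0854
```

>>> carry_out:
  series:
    - {"claw": 0.07, "offset": [0, 0, 0], "twist": [0, 0, 0]}
    - {"claw": 0.065, "offset": [0, 0, 0], "twist": [0, 0, 0]}
    - {"claw": 0.055, "offset": [0, 0, 0], "twist": [0, 0, 0]}
    - {"claw": 0.055, "offset": [0, 0, 0], "twist": [0, 0, 0]}
    - {"claw": 0.055, "offset": [0, 0, 0], "twist": [0, 0, 0]}
    - {"claw": 0.055, "offset": [0, 0, 0], "twist": [0, 0, 0]}
  force: 20

```text
clock: 3.15
tcp_pos: [0.5116, 0.2658, 0.01]
orientation: [0.689, -0.161, 0.687, 0.162]
wrist_force: [-0.5, -0.3, 7.4]
gripper_width: 0.06
```

>>> carry_out:
  series:
    - {"claw": 0.055, "offset": [-0.005, 0, 0], "twist": [0, 0, 0]}
    - {"claw": 0.055, "offset": [-0.015, 0, 0], "twist": [0, 0, 0]}
    - {"claw": 0.055, "offset": [-0.03, 0, 0], "twist": [0, 0, 0]}
    - {"claw": 0.055, "offset": [-0.04, 0, 0], "twist": [0, 0, 0]}
    - {"claw": 0.055, "offset": [-0.04, 0, 0], "twist": [0, 0, 0]}
    - {"claw": 0.055, "offset": [-0.04, 0, 0], "twist": [3, 0, 0]}
    - {"claw": 0.055, "offset": [-0.04, 0, 0], "twist": [3, 0, 0]}
    - {"claw": 0.055, "offset": [-0.03, 0, 0], "twist": [3, 0, 0]}

```text
clock: 3.82
tcp_pos: [0.5109, 0.2654, 0.2524]
orientation: [0.7, -0.105, 0.698, 0.106]
wrist_force: [1.3, 0.7, -0.9]
gripper_width: 0.0599
```

```bash
python3 - <<'E'
from h import *
report([640,-215,250],108)
E
```

```text
t 3.82 tcp [510.9 265.4 252.4] jaw yaw 107.23 x [ 0.003  0.002 -1.   ] w 59.9 F [ 1.3  0.7 -0.9]
offset mm (now-frame) [   1.7 -497.1  -19. ]
 twist [-0.77  0.2  -0.06] then offset [   2.4 -496.8  -25.7] j7 1.3
 twist [ 1.7923e+02 -1.0000e-01 -3.2000e-01] then offset [  2.4 496.8  25.7] j7 1.3
```

>>> carry_out:
  series:
    - {"claw": 0.055, "offset": [0, -0.02, 0], "twist": [0, 0, 0]}
    - {"claw": 0.055, "offset": [0, -0.04, -0.002], "twist": [0, 0, 0]}
    - {"claw": 0.055, "offset": [0, -0.04, -0.002], "twist": [0, 0, 0]}
    - {"claw": 0.055, "offset": [0, -0.04, -0.002], "twist": [0, 0, 0]}
    - {"claw": 0.055, "offset": [0, -0.04, -0.002], "twist": [0, 0, 0]}
    - {"claw": 0.055, "offset": [0, -0.04, -0.002], "twist": [0, 0, 0]}
    - {"claw": 0.055, "offset": [0, -0.04, -0.002], "twist": [0, 0, 0]}
    - {"claw": 0.055, "offset": [0, -0.04, -0.002], "twist": [0, 0, 0]}
    - {"claw": 0.055, "offset": [0, -0.04, -0.002], "twist": [0, 0, 0]}
    - {"claw": 0.055, "offset": [0, -0.04, -0.002], "twist": [0, 0, 0]}

```text
clock: 4.65
tcp_pos: [0.6065, -0.1048, 0.2487]
orientation: [0.699, -0.107, 0.699, 0.107]
wrist_force: [0.7, -0.8, -1.8]
gripper_width: 0.0596
```

>>> carry_out:
  series:
    - {"claw": 0.055, "offset": [0, -0.04, 0], "twist": [0, 0, 0]}
    - {"claw": 0.055, "offset": [0, -0.04, 0], "twist": [0, 0, 0]}
    - {"claw": 0.055, "offset": [0, -0.02, 0], "twist": [0, 0, 0]}
    - {"claw": 0.055, "offset": [0, 0, 0], "twist": [0, 0, 0]}

```text
clock: 4.98
tcp_pos: [0.6361, -0.2065, 0.248]
orientation: [0.699, -0.106, 0.7, 0.102]
wrist_force: [0.1, -0.4, -1.0]
gripper_width: 0.0594
```

```bash
python3 - <<'E'
from h import *
pose=tool(); i=ctrl.get_image("wrist"); report()
cv2.imwrite("pics/w2.png",i[:,:,::-1])
m=oak(i,(5,135,30),(16,255,255)); rects("wrist",m,0.037,pose,1500)
cv2.drawContours(i,cv2.findContours(m,cv2.RETR_EXTERNAL,cv2.CHAIN_APPROX_NONE)[0],-1,(0,255,0),1)
cv2.imwrite("pics/w2m.png",cv2.convertScaleAbs(i,alpha=1.5)[:,:,::-1])
E
```

```text
t 5.03 tcp [ 635.8 -202.2  247.9] jaw yaw 107.06 x [-0.001 -0.001 -1.   ] w 59.5 F [ 0.   0.1 -0.8]
wrist px [623. 344.] ctr 686.4 101.0 size 88.2 42.5 long axis deg 29.1
wrist px [335. 220.] ctr 671.8 -197.0 size 389.3 168.2 long axis deg 17.2
```

View pics/w2m.png

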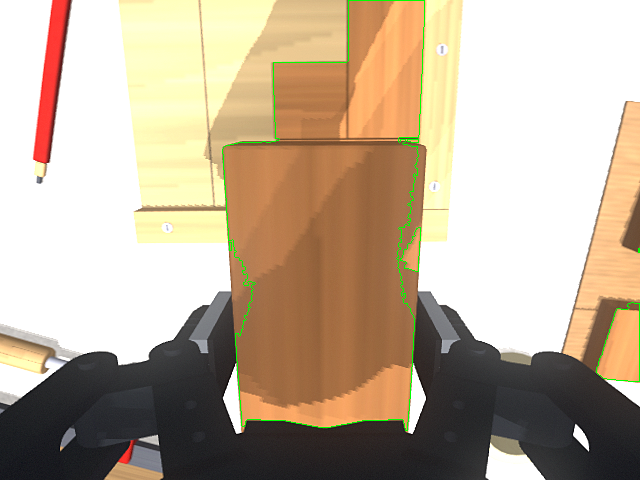

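The wrist view shows the key's near corners at (274,62) and (347,62), laid_2's outer edge from (424,1) to (420,135), and the +x fence's inner edge at row 208. From these I get the board pose.

```bash
python3 - <<'E'
from h import *
i=cv2.imread("pics/w2.png")[:,:,::-1]
pose=tool()
P=cast("wrist",[(274,62),(347,62),(276,137),(424,2),(420,133)],.037,pose)[:,:2]*1000
F=cast("wrist",[(136,207),(222,208)],.030,pose)[:,:2]*1000
Rw=cast("wrist",[(448,150),(448,230)],.030,pose)[:,:2]*1000
print(P.round(1),F.round(1))
an=lambda a,b:round(np.degrees(np.arctan2(*(b-a)[::-1])),2)
print("y-axis-90:",an(P[0],P[1])-90,an(F[0],F[1])-90,"x:",an(P[0],P[2]),an(P[3],P[4]))
def rt(t): c,s=np.cos(np.radians(t)),np.sin(np.radians(t)); return np.array([[c,-s],[s,c]])
for t in (17,17.5,18):
    M=rt(t); O1=P[0]-M@[-30,-30]; O2=P[1]-M@[-30,30]
    f=(F@M)[:,0]-90
    print(t,O1.round(1),O2.round(1),"O in board axes from key",(M.T@((O1+O2)/2)).round(1),"fence x0",f.round(1),"laid2 edge y0",((P[3:]@M)[:,1]-90).round(1))
E
```

```text
[[ 539.4 -273.2]
 [ 522.5 -218.3]
 [ 594.6 -256.2]
 [ 463.6 -175.4]
 [ 556.7 -144.4]] [[ 688.9 -358.9]
 [ 667.4 -286. ]]
y-axis-90: 17.08 16.400000000000006 x: 17.13 18.42
17 [ 559.3 -235.8] [ 559.9 -238.2] O in board axes from key [ 465.9 -390.2] fence x0 [463.8 464.6] laid2 edge y0 [-393.2 -390.8]
17.5 [ 558.9 -235.6] [ 560.1 -237.9] O in board axes from key [ 462.4 -394. ] fence x0 [459.1 460.5] laid2 edge y0 [-396.7 -395.1]
18 [ 558.6 -235.4] [ 560.3 -237.5] O in board axes from key [ 459.  -397.8] fence x0 [454.2 456.4] laid2 edge y0 [-400.  -399.3]
```

```bash
python3 - <<'E'
from h import *
ctrl.get_image("wrist");pose=tool(); i=ctrl.get_image("wrist"); report()
cv2.imwrite("pics/w3.png",i[:,:,::-1])
m=oak(i,(5,135,30),(16,255,255))[:130]
c=max(cv2.findContours(m[:, :560],cv2.RETR_EXTERNAL,cv2.CHAIN_APPROX_NONE)[0],key=cv2.contourArea)
a=cv2.approxPolyDP(c,4,True).reshape(-1,2); P=cast("wrist",a,.037,pose)[:,:2]*1000
print(np.c_[a,P.round(1)])
# same via top image: corners of cluster and fence
t=ctrl.get_image("top"); m=oak(t,(5,135,30),(16,255,255)); 
m[:, :340]=0
for c in cv2.findContours(m,cv2.RETR_EXTERNAL,cv2.CHAIN_APPROX_NONE)[0]:
    if cv2.contourArea(c)>150:
        a=cv2.approxPolyDP(c,2.5,True).reshape(-1,2); print("top",np.c_[a,(cast("top",a,.037)[:,:2]*1000).round(1)])
E
```

```text
t 5.13 tcp [ 636.2 -196.9  248.1] jaw yaw 107.42 x [-0.001  0.002 -1.   ] w 59.7 F [-0.3  1.  -2. ]
[[ 415.     0.   464.5 -179.3]
 [ 338.     0.   482.3 -235.3]
 [ 337.    59.   522.9 -223.1]
 [ 262.    59.   540.4 -279.5]
 [ 264.   129.   591.7 -263.7]
 [ 409.   129.   556.3 -150.6]]
top [[ 410.   201.   683.7 -259.2]
 [ 407.   207.   667.9 -250.7]
 [ 404.   205.   673.2 -243.1]
 [ 406.   202.   681.1 -248.6]
 [ 397.   204.   676.  -225. ]
 [ 399.   208.   665.4 -229.8]
 [ 393.   208.   665.6 -214.2]
 [ 394.   217.   641.8 -215.9]
 [ 362.   226.   619.1 -132.5]
 [ 384.   291.   451.8 -183.4]
 [ 404.   283.   471.3 -234.9]
 [ 400.   270.   504.4 -226. ]
 [ 396.   269.   507.1 -215.9]
 [ 399.   268.   509.6 -223.7]
 [ 399.   257.   537.7 -224.8]
 [ 403.   261.   527.3 -234.6]
 [ 411.   255.   542.5 -255.7]
 [ 412.   238.   586.4 -260.2]
 [ 408.   232.   602.1 -250.5]
 [ 412.   217.   641.3 -262.6]
 [ 403.   221.   631.1 -238.8]
 [ 399.   206.   670.7 -230. ]
 [ 403.   206.   670.6 -240.4]
 [ 404.   217.   641.5 -241.8]
 [ 407.   217.   641.5 -249.6]
 [ 406.   210.   659.9 -247.8]
 [ 414.   214.   649.2 -268.1]]
top [[ 398.   173.   759.  -230.9]
 [ 383.   177.   748.5 -191.1]
 [ 387.   190.   713.6 -200.3]
 [ 396.   185.   726.7 -224.4]]
```

>>> carry_out:
  series:
    - {"claw": 0.055, "offset": [0, 0, 0], "twist": [0, 0, 0]}
    - {"claw": 0.055, "offset": [0, 0, 0], "twist": [0, 0, 0]}
    - {"claw": 0.055, "offset": [0, 0, 0], "twist": [0, 0, 0]}
    - {"claw": 0.055, "offset": [0, 0, 0], "twist": [0, 0, 0]}
    - {"claw": 0.055, "offset": [0, 0, 0], "twist": [0, 0, 0]}
    - {"claw": 0.055, "offset": [0, 0, 0], "twist": [0, 0, 0]}

```text
clock: 5.68
tcp_pos: [0.6368, -0.198, 0.2483]
orientation: [0.699, -0.107, 0.699, 0.107]
wrist_force: [-0.0, -0.2, -1.7]
gripper_width: 0.0594
```

```bash
cat >> h.py <<'E'
def corners():
    pose=tool(); i=ctrl.get_image("wrist"); report()
    m=oak(i,(5,135,30),(16,255,255))[:130]
    c=max(cv2.findContours(m[:, :560],cv2.RETR_EXTERNAL,cv2.CHAIN_APPROX_NONE)[0],key=cv2.contourArea)
    a=cv2.approxPolyDP(c,4,True).reshape(-1,2); P=cast("wrist",a,.037,pose)[:,:2]*1000
    print(np.c_[a,P.round(1)])
E
python3 -c "
from h import *
corners();corners()"
```

```text
t 5.73 tcp [ 636.8 -198.2  248.3] jaw yaw 107.39 x [-0. -0. -1.] w 59.6 F [ 1.   0.3 -1.5]
[[ 414.     0.   465.6 -179.7]
 [ 337.     0.   483.5 -235.8]
 [ 336.    57.   522.7 -223.9]
 [ 261.    57.   540.4 -280.2]
 [ 263.   129.   593.1 -263.9]
 [ 408.   129.   557.4 -150.8]]
t 5.78 tcp [ 636.8 -198.2  248.3] jaw yaw 107.39 x [-0. -0. -1.] w 59.6 F [-0.   0.1 -1.1]
[[ 414.     0.   465.6 -179.8]
 [ 338.     0.   483.3 -235.1]
 [ 336.    58.   523.5 -223.8]
 [ 261.    57.   540.4 -280.3]
 [ 263.   129.   593.1 -264.1]
 [ 408.   129.   557.4 -151. ]]
```

```bash
python3 -c "
from h import *
report([607.2,-318.2,60],107.2)"
```

```text
t 5.78 tcp [ 636.8 -198.2  248.3] jaw yaw 107.39 x [-0. -0. -1.] w 59.6 F [-0.   0.1 -1.1]
offset mm (now-frame) [ 188.3 -105.7  -64. ]
 twist [ 0.19 -0.    0.  ] then offset [ 188.3 -105.9  -63.7] j7 2.11
 twist [-179.81   -0.     -0.  ] then offset [188.3 105.9  63.7] j7 2.11
```

>>> carry_out:
  series:
    - {"claw": 0.055, "offset": [0.01, -0.0265, -0.016], "twist": [0, 0, 0]}
    - {"claw": 0.055, "offset": [0.02, -0.0265, -0.016], "twist": [0, 0, 0]}
    - {"claw": 0.055, "offset": [0.02, -0.0265, -0.016], "twist": [0, 0, 0]}
    - {"claw": 0.055, "offset": [0.01, -0.0265, -0.016], "twist": [0, 0, 0]}
    - {"claw": 0.055, "offset": [0.03, 0, 0], "twist": [0, 0, 0]}
    - {"claw": 0.055, "offset": [0.03, 0, 0], "twist": [0, 0, 0]}
    - {"claw": 0.055, "offset": [0.03, 0, 0], "twist": [0, 0, 0]}
    - {"claw": 0.055, "offset": [0.02, 0, 0], "twist": [0, 0, 0]}
    - {"claw": 0.055, "offset": [0.01, 0, 0], "twist": [0, 0, 0]}
    - {"claw": 0.055, "offset": [0, 0, 0], "twist": [0, 0, 0]}

```text
clock: 6.62
tcp_pos: [0.6057, -0.3177, 0.0655]
orientation: [0.698, -0.106, 0.7, 0.108]
wrist_force: [0.2, 1.2, -1.4]
gripper_width: 0.0593
```

```bash
python3 -c "
from h import *
report([607.2,-318.2,19],107.2)"
```

```text
t 6.62 tcp [ 605.7 -317.7   65.5] jaw yaw 107.39 x [-0.004  0.002 -1.   ] w 59.3 F [ 0.2  1.2 -1.4]
offset mm (now-frame) [46.5 -1.1  1.5]
 twist [ 0.19 -0.2  -0.19] then offset [46.5 -0.9  1.3] j7 2.28
 twist [-179.81    0.3    -0.32] then offset [46.5  0.9 -1.3] j7 2.28
```

>>> carry_out:
  series:
    - {"claw": 0.055, "offset": [0.02, 0, 0], "twist": [0, 0, 0]}
    - {"claw": 0.055, "offset": [0.012, 0, 0], "twist": [0, 0, 0]}
    - {"claw": 0.055, "offset": [0.006, 0, 0], "twist": [0, 0, 0]}
    - {"claw": 0.055, "offset": [0.003, 0, 0], "twist": [0, 0, 0]}
    - {"claw": 0.055, "offset": [0.002, 0, 0], "twist": [0, 0, 0]}
    - {"claw": 0.055, "offset": [0, 0, 0], "twist": [0, 0, 0]}
    - {"claw": 0.055, "offset": [0, 0, 0], "twist": [0, 0, 0]}

```text
clock: 7.2
tcp_pos: [0.6079, -0.3188, 0.0261]
orientation: [0.699, -0.107, 0.699, 0.107]
wrist_force: [-0.4, -0.3, -1.2]
gripper_width: 0.0591
```

>>> carry_out:
  series:
    - {"claw": 0.055, "offset": [0.002, 0, 0], "twist": [0, 0, 0]}
    - {"claw": 0.055, "offset": [0, 0, 0], "twist": [0, 0, 0]}
    - {"claw": 0.055, "offset": [0, 0, 0], "twist": [0, 0, 0]}

```text
clock: 7.45
tcp_pos: [0.6074, -0.3186, 0.0235]
orientation: [0.699, -0.107, 0.699, 0.107]
wrist_force: [0.2, 0.7, -1.0]
gripper_width: 0.0592
```

>>> carry_out:
  series:
    - {"claw": 0.055, "offset": [0.003, 0, 0], "twist": [0, 0, 0]}
    - {"claw": 0.055, "offset": [0, 0, 0], "twist": [0, 0, 0]}
    - {"claw": 0.055, "offset": [0.001, 0, 0], "twist": [0, 0, 0]}
    - {"claw": 0.055, "offset": [0, 0, 0], "twist": [0, 0, 0]}

```text
clock: 7.78
tcp_pos: [0.6072, -0.3184, 0.019]
orientation: [0.699, -0.107, 0.699, 0.107]
wrist_force: [0.2, 0.3, -1.9]
gripper_width: 0.0593
```

>>> carry_out:
  series:
    - {"claw": 0.055, "offset": [0.001, 0, 0], "twist": [0, 0, 0]}
    - {"claw": 0.055, "offset": [0, 0, 0], "twist": [0, 0, 0]}
    - {"claw": 0.055, "offset": [0, 0, 0], "twist": [0, 0, 0]}

```text
clock: 8.03
tcp_pos: [0.6074, -0.3185, 0.0183]
orientation: [0.699, -0.107, 0.699, 0.107]
wrist_force: [-0.5, 0.3, -1.0]
gripper_width: 0.0595
```

>>> carry_out:
  series:
    - {"claw": 0.055, "offset": [0.001, 0, 0], "twist": [0, 0, 0]}
    - {"claw": 0.055, "offset": [0, 0, 0], "twist": [0, 0, 0]}
    - {"claw": 0.055, "offset": [0, 0, 0], "twist": [0, 0, 0]}

```text
clock: 8.28
tcp_pos: [0.6074, -0.3186, 0.018]
orientation: [0.699, -0.107, 0.699, 0.107]
wrist_force: [-2.8, 0.9, 5.3]
gripper_width: 0.0593
```

>>> carry_out:
  series:
    - {"claw": 0.055, "offset": [0.001, 0, 0], "twist": [0, 0, 0]}
    - {"claw": 0.055, "offset": [0, 0, 0], "twist": [0, 0, 0]}
    - {"claw": 0.055, "offset": [0, 0, 0], "twist": [0, 0, 0]}

```text
clock: 8.53
tcp_pos: [0.6075, -0.3185, 0.018]
orientation: [0.699, -0.107, 0.699, 0.107]
wrist_force: [-2.5, 1.7, 10.9]
gripper_width: 0.0596
```

>>> carry_out:
  series:
    - {"claw": 0.055, "offset": [-0.002, 0, 0], "twist": [0, 0, 0]}
    - {"claw": 0.068, "offset": [0, 0, 0], "twist": [0, 0, 0]}
    - {"claw": 0.068, "offset": [0, 0, 0], "twist": [0, 0, 0]}
    - {"claw": 0.068, "offset": [0, 0, 0], "twist": [0, 0, 0]}
    - {"claw": 0.068, "offset": [-0.005, 0, 0], "twist": [0, 0, 0]}
    - {"claw": 0.068, "offset": [-0.015, 0, 0], "twist": [0, 0, 0]}
    - {"claw": 0.068, "offset": [-0.02, 0, 0], "twist": [0, 0, 0]}
    - {"claw": 0.03, "offset": [0, 0, -0.04], "twist": [0, 0, 0]}
    - {"claw": 0.03, "offset": [0, 0, -0.04], "twist": [0, 0, 0]}
    - {"claw": 0.03, "offset": [0, 0, 0], "twist": [0, 0, 0]}

```text
clock: 9.37
tcp_pos: [0.5209, -0.3472, 0.0593]
orientation: [0.696, -0.104, 0.703, 0.104]
wrist_force: [-2.7, -1.0, -0.4]
gripper_width: 0.0321
```

```bash
cat >> h.py <<'E'
O=np.array([561,-243.5]); YAW=17.2
def bd():
    r,p,o=tool(); c,s=np.cos(np.radians(YAW)),np.sin(np.radians(YAW)); M=np.array([[c,s],[-s,c]])
    print("tcp in board",(M@(p[:2]*1000-O)).round(1),"F board",(M@o["wrist_force"][:2]).round(1))
E
python3 -c "
from h import *
t=ctrl.get_image('top'); m=oak(t,(5,135,30),(16,255,255)); m[:, :340]=0; rects('top',m,.037)
report(); bd()"
```

```text
top px [392. 251.] ctr 551.6 -214.2 size 178.6 119.4 long axis deg 17.2
top px [433. 230.] ctr 606.6 -316.6 size 117.8 61.2 long axis deg 17.4
t 9.42 tcp [ 525.6 -345.9   59.5] jaw yaw 107.02 x [-0.004 -0.002 -1.   ] w 29.8 F [-0.7 -0.3  0.6]
tcp in board [-64.1 -87.4] F board [-0.8 -0.1]
```

>>> carry_out:
  series:
    - {"claw": 0.03, "offset": [0.02, 0.002, 0], "twist": [0, 0, 0]}
    - {"claw": 0.03, "offset": [0.014, 0, 0], "twist": [0, 0, 0]}
    - {"claw": 0.03, "offset": [0.006, 0, 0], "twist": [0, 0, 0]}
    - {"claw": 0.03, "offset": [0, 0, 0], "twist": [0, 0, 0]}
    - {"claw": 0.03, "offset": [0, 0, 0], "twist": [0, 0, 0]}
    - {"claw": 0.03, "offset": [0, 0, 0], "twist": [0, 0, 0]}

```text
clock: 9.92
tcp_pos: [0.5311, -0.3406, 0.0187]
orientation: [0.699, -0.107, 0.699, 0.107]
wrist_force: [0.7, -0.6, 0.2]
gripper_width: 0.0299
```

```bash
python3 -c "
from h import *
report(); bd()"
```

```text
t 9.92 tcp [ 531.1 -340.6   18.7] jaw yaw 107.41 x [ 0.001 -0.    -1.   ] w 29.9 F [ 0.7 -0.6  0.2]
tcp in board [-57.2 -83.9] F board [ 0.5 -0.7]
```

Now I'll push +x in small steps.

>>> carry_out:
  series:
    - {"claw": 0.03, "offset": [0, 0, 0.003], "twist": [0, 0, 0]}
    - {"claw": 0.03, "offset": [0, 0, 0.003], "twist": [0, 0, 0]}
    - {"claw": 0.03, "offset": [0, 0, 0.002], "twist": [0, 0, 0]}
    - {"claw": 0.03, "offset": [0, 0, 0.002], "twist": [0, 0, 0]}
    - {"claw": 0.03, "offset": [0, 0, 0.002], "twist": [0, 0, 0]}
    - {"claw": 0.03, "offset": [0, 0, 0.001], "twist": [0, 0, 0]}
    - {"claw": 0.03, "offset": [0, 0, 0], "twist": [0, 0, 0]}

```text
clock: 10.5
tcp_pos: [0.5431, -0.3366, 0.0184]
orientation: [0.699, -0.107, 0.699, 0.107]
wrist_force: [-0.5, -0.4, 0.1]
gripper_width: 0.0302
```

>>> carry_out:
  series:
    - {"claw": 0.03, "offset": [0, 0, 0.001], "twist": [0, 0, 0]}
    - {"claw": 0.03, "offset": [0, 0, 0.001], "twist": [0, 0, 0]}
    - {"claw": 0.03, "offset": [0, 0, 0], "twist": [0, 0, 0]}

```text
clock: 10.75
tcp_pos: [0.5449, -0.336, 0.0182]
orientation: [0.699, -0.107, 0.699, 0.107]
wrist_force: [-0.8, -0.8, 1.0]
gripper_width: 0.0299
```

```bash
python3 -c "
from h import *
report(); bd()"
```

```text
t 10.75 tcp [ 544.9 -336.    18.2] jaw yaw 107.39 x [ 0.  0. -1.] w 29.9 F [-0.8 -0.8  1. ]
tcp in board [-42.7 -83.6] F board [-1.  -0.5]
```

>>> carry_out:
  series:
    - {"claw": 0.03, "offset": [0, 0, 0.001], "twist": [0, 0, 0]}
    - {"claw": 0.03, "offset": [0, 0, 0.001], "twist": [0, 0, 0]}
    - {"claw": 0.03, "offset": [0, 0, 0], "twist": [0, 0, 0]}

```text
clock: 11.0
tcp_pos: [0.5467, -0.3353, 0.0182]
orientation: [0.699, -0.107, 0.699, 0.107]
wrist_force: [-1.4, 0.1, 0.5]
gripper_width: 0.0295
```

>>> carry_out:
  series:
    - {"claw": 0.03, "offset": [0, 0, 0.001], "twist": [0, 0, 0]}
    - {"claw": 0.03, "offset": [0, 0, 0.001], "twist": [0, 0, 0]}
    - {"claw": 0.03, "offset": [0, 0, 0], "twist": [0, 0, 0]}

```text
clock: 11.25
tcp_pos: [0.5467, -0.3353, 0.0182]
orientation: [0.698, -0.106, 0.7, 0.107]
wrist_force: [-5.6, -0.5, 4.3]
gripper_width: 0.0298
```

```bash
python3 -c "
from h import *
report(); bd()"
```

```text
t 11.25 tcp [ 546.7 -335.3   18.2] jaw yaw 107.35 x [-0.003  0.    -1.   ] w 29.8 F [-5.6 -0.5  4.3]
tcp in board [-40.8 -83.5] F board [-5.5  1.2]
```

>>> carry_out:
  series:
    - {"claw": 0.03, "offset": [0, 0, -0.005], "twist": [0, 0, 0]}
    - {"claw": 0.03, "offset": [0, 0, -0.005], "twist": [0, 0, 0]}
    - {"claw": 0.03, "offset": [-0.04, 0, 0], "twist": [0, 0, 0]}
    - {"claw": 0.0, "offset": [0, -0.028, 0.026], "twist": [0, 0, 0]}
    - {"claw": 0.0, "offset": [0, -0.027, 0.026], "twist": [0, 0, 0]}
    - {"claw": 0.0, "offset": [0, 0, 0.026], "twist": [0, 0, 0]}
    - {"claw": 0.0, "offset": [0, 0, 0], "twist": [0, 0, 0]}
    - {"claw": 0.0, "offset": [0, 0, 0], "twist": [0, 0, 0]}
    - {"claw": 0.0, "offset": [0, 0, 0], "twist": [0, 0, 0]}

```text
clock: 12.0
tcp_pos: [0.6292, -0.3666, 0.0577]
orientation: [0.699, -0.107, 0.699, 0.107]
wrist_force: [-0.7, -0.6, 0.1]
gripper_width: -0.0001
```

```bash
python3 -c "
from h import *
report(); bd()"
```

```text
t 12.0 tcp [ 629.2 -366.6   57.7] jaw yaw 107.41 x [-0.001  0.001 -1.   ] w -0.1 F [-0.7 -0.6  0.1]
tcp in board [  28.7 -137.8] F board [-0.9 -0.3]
```

>>> carry_out:
  series:
    - {"claw": 0.0, "offset": [0.02, 0, 0], "twist": [0, 0, 0]}
    - {"claw": 0.0, "offset": [0.014, 0, 0.001], "twist": [0, 0, 0]}
    - {"claw": 0.0, "offset": [0.005, 0, 0], "twist": [0, 0, 0]}
    - {"claw": 0.0, "offset": [0, 0, 0], "twist": [0, 0, 0]}
    - {"claw": 0.0, "offset": [0, 0.003, 0], "twist": [0, 0, 0]}
    - {"claw": 0.0, "offset": [0, 0.003, 0], "twist": [0, 0, 0]}
    - {"claw": 0.0, "offset": [0, 0.002, 0], "twist": [0, 0, 0]}
    - {"claw": 0.0, "offset": [0, 0.002, 0], "twist": [0, 0, 0]}
    - {"claw": 0.0, "offset": [0, 0.002, 0], "twist": [0, 0, 0]}
    - {"claw": 0.0, "offset": [0, 0.002, 0], "twist": [0, 0, 0]}

```text
clock: 12.83
tcp_pos: [0.6273, -0.354, 0.0202]
orientation: [0.699, -0.108, 0.698, 0.106]
wrist_force: [0.7, -1.7, 0.6]
gripper_width: -0.0001
```

>>> carry_out:
  series:
    - {"claw": 0.0, "offset": [0, 0.002, 0], "twist": [0, 0, 0]}
    - {"claw": 0.0, "offset": [0, 0.002, 0], "twist": [0, 0, 0]}
    - {"claw": 0.0, "offset": [0, 0.002, 0], "twist": [0, 0, 0]}
    - {"claw": 0.0, "offset": [0, 0.002, 0], "twist": [0, 0, 0]}
    - {"claw": 0.0, "offset": [0, 0.002, 0], "twist": [0, 0, 0]}
    - {"claw": 0.0, "offset": [0, 0, 0], "twist": [0, 0, 0]}

```text
clock: 13.33
tcp_pos: [0.6235, -0.3431, 0.0192]
orientation: [0.699, -0.107, 0.699, 0.107]
wrist_force: [0.3, -1.3, 1.0]
gripper_width: -0.0002
```

```bash
python3 -c "
from h import *
report(); bd()
t=ctrl.get_image('top'); m=oak(t,(5,135,30),(16,255,255)); m[:, :340]=0; rects('top',m,.037)"
```

```text
t 13.33 tcp [ 623.5 -343.1   19.2] jaw yaw 107.41 x [-0.001  0.001 -1.   ] w -0.2 F [ 0.3 -1.3  1. ]
tcp in board [  30.2 -113.6] F board [-0.1 -1.3]
top px [392. 252.] ctr 551.8 -214.3 size 178.5 119.2 long axis deg 18.0
top px [427. 230.] ctr 609.2 -299.2 size 118.6 62.7 long axis deg 17.7
```

>>> carry_out:
  series:
    - {"claw": 0.0, "offset": [0, 0.001, 0], "twist": [0, 0, 0]}
    - {"claw": 0.0, "offset": [0, 0.001, 0], "twist": [0, 0, 0]}
    - {"claw": 0.0, "offset": [0, 0.001, 0], "twist": [0, 0, 0]}
    - {"claw": 0.0, "offset": [0, 0.001, 0], "twist": [0, 0, 0]}
    - {"claw": 0.0, "offset": [0, 0.001, 0], "twist": [0, 0, 0]}
    - {"claw": 0.0, "offset": [0, 0.001, 0], "twist": [0, 0, 0]}
    - {"claw": 0.0, "offset": [0, 0, 0], "twist": [0, 0, 0]}

```text
clock: 13.97
tcp_pos: [0.6216, -0.3375, 0.019]
orientation: [0.699, -0.107, 0.699, 0.107]
wrist_force: [0.4, 0.6, -0.4]
gripper_width: 0.0001
```

>>> carry_out:
  series:
    - {"claw": 0.0, "offset": [0, 0.001, 0], "twist": [0, 0, 0]}
    - {"claw": 0.0, "offset": [0, 0.001, 0], "twist": [0, 0, 0]}
    - {"claw": 0.0, "offset": [0, 0, 0], "twist": [0, 0, 0]}

```text
clock: 14.22
tcp_pos: [0.6212, -0.3358, 0.0192]
orientation: [0.699, -0.107, 0.699, 0.107]
wrist_force: [-0.4, -0.1, -0.7]
gripper_width: -0.0001
```

```bash
python3 -c "
from h import *
report(); bd()"
```

```text
t 14.22 tcp [ 621.2 -335.8   19.2] jaw yaw 107.4 x [-0.  0. -1.] w -0.1 F [-0.4 -0.1 -0.7]
tcp in board [  30.2 -106. ] F board [-0.4  0. ]
```

>>> carry_out:
  series:
    - {"claw": 0.0, "offset": [0, 0.001, 0], "twist": [0, 0, 0]}
    - {"claw": 0.0, "offset": [0, 0.001, 0], "twist": [0, 0, 0]}
    - {"claw": 0.0, "offset": [0, 0, 0], "twist": [0, 0, 0]}

```text
clock: 14.47
tcp_pos: [0.6206, -0.3339, 0.0193]
orientation: [0.699, -0.107, 0.699, 0.107]
wrist_force: [-0.2, 0.0, 0.4]
gripper_width: -0.0001
```

>>> carry_out:
  series:
    - {"claw": 0.0, "offset": [0, 0.001, 0], "twist": [0, 0, 0]}
    - {"claw": 0.0, "offset": [0, 0.001, 0], "twist": [0, 0, 0]}
    - {"claw": 0.0, "offset": [0, 0, 0], "twist": [0, 0, 0]}

```text
clock: 14.72
tcp_pos: [0.6202, -0.3327, 0.0194]
orientation: [0.699, -0.107, 0.699, 0.107]
wrist_force: [1.4, -1.7, -0.3]
gripper_width: 0.0
```

```bash
python3 -c "
from h import *
report(); bd()"
```

```text
t 14.72 tcp [ 620.2 -332.7   19.4] jaw yaw 107.38 x [ 0.001 -0.001 -1.   ] w 0.0 F [ 1.4 -1.7 -0.3]
tcp in board [  30.2 -102.8] F board [ 0.8 -2.1]
```

>>> carry_out:
  series:
    - {"claw": 0.0, "offset": [0, 0.001, 0], "twist": [0, 0, 0]}
    - {"claw": 0.0, "offset": [0, 0.001, 0], "twist": [0, 0, 0]}
    - {"claw": 0.0, "offset": [0, 0, 0], "twist": [0, 0, 0]}

```text
clock: 14.97
tcp_pos: [0.6199, -0.3327, 0.0198]
orientation: [0.699, -0.108, 0.699, 0.105]
wrist_force: [1.5, -4.2, -1.5]
gripper_width: 0.0001
```

```bash
python3 -c "
from h import *
report(); bd()"
```

```text
t 14.97 tcp [ 619.9 -332.7   19.8] jaw yaw 107.35 x [ 0.002 -0.003 -1.   ] w 0.1 F [ 1.5 -4.2 -1.5]
tcp in board [  29.9 -102.6] F board [ 0.1 -4.5]
```

>>> carry_out:
  series:
    - {"claw": 0.0, "offset": [0, 0.001, 0], "twist": [0, 0, 0]}
    - {"claw": 0.0, "offset": [0, 0, 0], "twist": [0, 0, 0]}
    - {"claw": 0.0, "offset": [0, 0, 0], "twist": [0, 0, 0]}
    - {"claw": 0.0, "offset": [0, -0.005, 0], "twist": [0, 0, 0]}
    - {"claw": 0.0, "offset": [0, -0.005, 0], "twist": [0, 0, 0]}
    - {"claw": 0.0, "offset": [-0.04, 0, 0], "twist": [0, 0, 0]}
    - {"claw": 0.085, "offset": [-0.04, 0, 0], "twist": [0, 0, 0]}
    - {"claw": 0.085, "offset": [-0.04, 0, 0], "twist": [0, 0, 0]}
    - {"claw": 0.085, "offset": [-0.04, 0, 0], "twist": [0, 0, 0]}
    - {"claw": 0.085, "offset": [-0.04, 0, 0], "twist": [0, 0, 0]}

```text
clock: 15.8
tcp_pos: [0.6218, -0.3379, 0.2209]
orientation: [0.699, -0.106, 0.699, 0.108]
wrist_force: [1.2, 0.3, -0.4]
gripper_width: 0.0481
```

```bash
python3 -c "
from h import *
report([550,104,240],97.5)
t=ctrl.get_image('top'); m=oak(t,(5,135,30),(16,255,255)); m[:, :340]=0; rects('top',m,.037)"
```

```text
t 15.8 tcp [ 621.8 -337.9  220.9] jaw yaw 107.42 x [-0.001  0.002 -1.   ] w 48.1 F [ 1.2  0.3 -0.4]
offset mm (now-frame) [-18.2 443.2  63.9]
 twist [ 9.92 -0.04 -0.12] then offset [-19.1 447.5 -13.5] j7 2.3
 twist [-1.7008e+02  1.8000e-01 -6.0000e-02] then offset [ -19.1 -447.5   13.5] j7 2.3
top px [402. 246.] ctr 560.5 -242.2 size 178.9 178.4 long axis deg -72.4
```

>>> carry_out:
  series:
    - {"claw": 0.085, "offset": [-0.019, 0.036, 0.006], "twist": [0, 0, 0]}
    - {"claw": 0.085, "offset": [0, 0.04, 0.006], "twist": [0, 0, 0]}
    - {"claw": 0.085, "offset": [0, 0.04, 0.006], "twist": [0, 0, 0]}
    - {"claw": 0.085, "offset": [0, 0.04, 0.006], "twist": [0, 0, 0]}
    - {"claw": 0.085, "offset": [0, 0.04, 0.006], "twist": [0, 0, 0]}
    - {"claw": 0.085, "offset": [0, 0.04, 0.006], "twist": [0, 0, 0]}
    - {"claw": 0.085, "offset": [0, 0.04, 0.006], "twist": [0, 0, 0]}
    - {"claw": 0.085, "offset": [0, 0.04, 0.006], "twist": [0, 0, 0]}
    - {"claw": 0.085, "offset": [0, 0.04, 0.006], "twist": [0, 0, 0]}
    - {"claw": 0.085, "offset": [0, 0.04, 0.006], "twist": [0, 0, 0]}

```text
clock: 16.68
tcp_pos: [0.5599, 0.0592, 0.2381]
orientation: [0.699, -0.107, 0.699, 0.107]
wrist_force: [1.3, 0.1, 0.8]
gripper_width: 0.0848
```

>>> carry_out:
  series:
    - {"claw": 0.085, "offset": [0, 0.03, 0.004], "twist": [0, 0, 0]}
    - {"claw": 0.085, "offset": [0, 0.02, 0], "twist": [0, 0, 0]}
    - {"claw": 0.085, "offset": [0, 0, 0], "twist": [5, 0, 0]}
    - {"claw": 0.085, "offset": [0, 0, 0], "twist": [5, 0, 0]}
    - {"claw": 0.085, "offset": [0, 0, 0], "twist": [0, 0, 0]}
    - {"claw": 0.085, "offset": [0, 0, 0], "twist": [0, 0, 0]}
    - {"claw": 0.085, "offset": [0, 0, 0], "twist": [0, 0, 0]}

```text
clock: 17.27
tcp_pos: [0.5498, 0.1057, 0.2381]
orientation: [0.705, -0.046, 0.706, 0.046]
wrist_force: [-0.4, -0.2, 1.2]
gripper_width: 0.0846
```

```bash
python3 - <<'E'
from h import *
pose=tool(); i=ctrl.get_image("wrist"); report([534.5,104,7],97.5)
m=oak(i,(5,135,30),(16,255,255)); rects("wrist",m,0.029,pose,1500)
for c in cv2.findContours(m,cv2.RETR_EXTERNAL,cv2.CHAIN_APPROX_NONE)[0]:
    if cv2.contourArea(c)>4000: 
        a=cv2.approxPolyDP(c,5,True).reshape(-1,2); print(np.c_[a,cast("wrist",a,.029,pose)[:,:2]*1000].round(1))
E
```

```text
t 17.32 tcp [549.8 105.5 238.2] jaw yaw 97.46 x [-0.001  0.    -1.   ] w 85.3 F [-0.4 -0.7  0.4]
offset mm (now-frame) [231.2   0.4 -15.3]
 twist [-0.04 -0.03 -0.01] then offset [231.2   0.5 -15.4] j7 1.45
 twist [ 1.7996e+02 -2.0000e-02  5.0000e-02] then offset [231.2  -0.5  15.4] j7 1.45
wrist px [326. 341.] ctr 680.2 123.8 size 87.2 59.0 long axis deg 10.5
wrist px [322. 178.] ctr 534.1 103.1 size 118.0 59.6 long axis deg 7.6
wrist px [ 14. 187.] ctr 569.0 -150.5 size 133.2 43.7 long axis deg -3.8
[[353.  299.  633.2 143.4]
 [321.  300.  638.  114.8]
 [318.  310.  648.2 113.4]
 [291.  312.  653.4  89.1]
 [297.  383.  727.2 103.1]
 [356.  381.  717.5 159.2]]
[[303.  112.  477.8  79.2]
 [293.  126.  489.7  72.4]
 [287.  121.  486.4  67.2]
 [290.  251.  595.5  81.8]
 [356.  252.  588.8 139.3]
 [359.  113.  472.6 123.9]]
```

>>> carry_out:
  series:
    - {"claw": 0.085, "offset": [0.035, 0, -0.0155], "twist": [0, 0, 0]}
    - {"claw": 0.085, "offset": [0.04, 0, 0], "twist": [0, 0, 0]}
    - {"claw": 0.085, "offset": [0.04, 0, 0], "twist": [0, 0, 0]}
    - {"claw": 0.085, "offset": [0.04, 0, 0], "twist": [0, 0, 0]}
    - {"claw": 0.085, "offset": [0.035, 0, 0], "twist": [0, 0, 0]}
    - {"claw": 0.085, "offset": [0.025, 0, 0], "twist": [0, 0, 0]}
    - {"claw": 0.085, "offset": [0.01, 0, 0], "twist": [0, 0, 0]}
    - {"claw": 0.085, "offset": [0.004, 0, 0], "twist": [0, 0, 0]}
    - {"claw": 0.085, "offset": [0, 0, 0], "twist": [0, 0, 0]}
    - {"claw": 0.085, "offset": [0, 0, 0], "twist": [0, 0, 0]}

```text
clock: 18.15
tcp_pos: [0.5358, 0.1039, 0.0106]
orientation: [0.706, -0.045, 0.705, 0.046]
wrist_force: [0.3, 0.5, -0.3]
gripper_width: 0.0849
```

>>> carry_out:
  series:
    - {"claw": 0.07, "offset": [0, 0, 0], "twist": [0, 0, 0]}
    - {"claw": 0.065, "offset": [0, 0, 0], "twist": [0, 0, 0]}
    - {"claw": 0.055, "offset": [0, 0, 0], "twist": [0, 0, 0]}
    - {"claw": 0.055, "offset": [0, 0, 0], "twist": [0, 0, 0]}
    - {"claw": 0.055, "offset": [0, 0, 0], "twist": [0, 0, 0]}
    - {"claw": 0.055, "offset": [0, 0, 0], "twist": [0, 0, 0]}
  force: 20

```text
clock: 18.65
tcp_pos: [0.5356, 0.1039, 0.0108]
orientation: [0.707, -0.045, 0.705, 0.046]
wrist_force: [-0.5, -0.3, 5.5]
gripper_width: 0.0594
```

>>> carry_out:
  series:
    - {"claw": 0.055, "offset": [-0.005, 0, 0], "twist": [0, 0, 0]}
    - {"claw": 0.055, "offset": [-0.015, 0, 0], "twist": [0, 0, 0]}
    - {"claw": 0.055, "offset": [-0.03, 0, 0], "twist": [0, 0, 0]}
    - {"claw": 0.055, "offset": [-0.04, 0, 0], "twist": [0, 0, 0]}
    - {"claw": 0.055, "offset": [-0.04, 0, 0], "twist": [6, 0, 0]}
    - {"claw": 0.055, "offset": [-0.03, 0, 0], "twist": [7, 0, 0]}
    - {"claw": 0.055, "offset": [0, 0, 0], "twist": [7, 0, 0]}
    - {"claw": 0.055, "offset": [0, 0, 0], "twist": [7, 0, 0]}
    - {"claw": 0.055, "offset": [0, 0, 0], "twist": [7, 0, 0]}
    - {"claw": 0.055, "offset": [0, 0, 0], "twist": [7, 0, 0]}

```text
clock: 19.48
tcp_pos: [0.5344, 0.1039, 0.1703]
orientation: [0.677, 0.207, 0.676, -0.206]
wrist_force: [-0.2, 0.9, -1.1]
gripper_width: 0.0593
```

>>> carry_out:
  series:
    - {"claw": 0.055, "offset": [0, 0, 0], "twist": [7, 0, 0]}
    - {"claw": 0.055, "offset": [0, 0, 0], "twist": [7, 0, 0]}
    - {"claw": 0.055, "offset": [0, 0, 0], "twist": [7, 0, 0]}
    - {"claw": 0.055, "offset": [0, 0, 0], "twist": [7, 0, 0]}
    - {"claw": 0.055, "offset": [0, 0, 0], "twist": [7, 0, 0]}
    - {"claw": 0.055, "offset": [0, 0, 0], "twist": [4, 0, 0]}
    - {"claw": 0.055, "offset": [0, 0, 0], "twist": [0, 0, 0]}
    - {"claw": 0.055, "offset": [0, 0, 0], "twist": [0, 0, 0]}

```text
clock: 20.15
tcp_pos: [0.5343, 0.104, 0.1696]
orientation: [0.57, 0.418, 0.57, -0.418]
wrist_force: [0.4, 0.4, -1.0]
gripper_width: 0.0593
```

```bash
python3 -c "
from h import *
report([491,-305,100],17.4)"
```

```text
t 20.15 tcp [534.3 104.  169.6] jaw yaw 17.54 x [-0.  0. -1.] w 59.3 F [ 0.4  0.4 -1. ]
offset mm (now-frame) [  69.5 -164.6  377. ]
 twist [ 0.14 -0.01 -0.  ] then offset [  69.6 -163.7  377.3] j7 0.38
 twist [-1.7986e+02  1.0000e-02 -2.0000e-02] then offset [  69.6  163.7 -377.3] j7 0.38
```

>>> carry_out:
  series:
    - {"claw": 0.055, "offset": [0, -0.01, 0.023], "twist": [0, 0, 0]}
    - {"claw": 0.055, "offset": [0, -0.0155, 0.036], "twist": [0, 0, 0]}
    - {"claw": 0.055, "offset": [0, -0.0155, 0.036], "twist": [0, 0, 0]}
    - {"claw": 0.055, "offset": [0, -0.0155, 0.036], "twist": [0, 0, 0]}
    - {"claw": 0.055, "offset": [0, -0.0155, 0.036], "twist": [0, 0, 0]}
    - {"claw": 0.055, "offset": [0, -0.0155, 0.036], "twist": [0, 0, 0]}
    - {"claw": 0.055, "offset": [0, -0.0155, 0.036], "twist": [0, 0, 0]}
    - {"claw": 0.055, "offset": [0, -0.0155, 0.036], "twist": [0, 0, 0]}
    - {"claw": 0.055, "offset": [0, -0.0155, 0.036], "twist": [0, 0, 0]}
    - {"claw": 0.055, "offset": [0, -0.0155, 0.036], "twist": [0, 0, 0]}

```text
clock: 20.98
tcp_pos: [0.4951, -0.2739, 0.1696]
orientation: [0.57, 0.418, 0.57, -0.418]
wrist_force: [0.7, -0.8, 0.3]
gripper_width: 0.0598
```

>>> carry_out:
  series:
    - {"claw": 0.055, "offset": [0.02, -0.0105, 0.024], "twist": [0, 0, 0]}
    - {"claw": 0.055, "offset": [0.02, -0.002, 0.003], "twist": [0, 0, 0]}
    - {"claw": 0.055, "offset": [0.02, 0, 0], "twist": [0, 0, 0]}
    - {"claw": 0.055, "offset": [0.01, 0, 0], "twist": [0, 0, 0]}
    - {"claw": 0.055, "offset": [0, 0, 0], "twist": [0, 0, 0]}
    - {"claw": 0.055, "offset": [0, 0, 0], "twist": [0, 0, 0]}
    - {"claw": 0.055, "offset": [0, 0, 0], "twist": [0, 0, 0]}

```text
clock: 21.57
tcp_pos: [0.4927, -0.3015, 0.1003]
orientation: [0.571, 0.418, 0.57, -0.418]
wrist_force: [-0.2, -0.4, -1.1]
gripper_width: 0.0595
```

```bash
python3 -c "
from h import *
report([491,-305,27],17.4); bd()
t=ctrl.get_image('top'); cv2.imwrite('pics/t5.png',cv2.convertScaleAbs(cv2.resize(t[150:340,300:520],None,fx=3,fy=3),alpha=1.8)[:,:,::-1])"
```

```text
t 21.57 tcp [ 492.7 -301.5  100.3] jaw yaw 17.47 x [ 0.002 -0.001 -1.   ] w 59.5 F [-0.2 -0.4 -1.1]
offset mm (now-frame) [73.3 -2.7  2.7]
 twist [ 0.07  0.06 -0.08] then offset [73.3 -2.6  2.8] j7 1.11
 twist [-1.7993e+02  1.2000e-01  1.0000e-01] then offset [73.3  2.6 -2.8] j7 1.11
tcp in board [-82.4 -35.2] F board [-0.3 -0.3]
```

>>> carry_out:
  series:
    - {"claw": 0.055, "offset": [0.03, -0.0025, 0.003], "twist": [0, 0, 0]}
    - {"claw": 0.055, "offset": [0.025, 0, 0], "twist": [0, 0, 0]}
    - {"claw": 0.055, "offset": [0.012, 0, 0], "twist": [0, 0, 0]}
    - {"claw": 0.055, "offset": [0.006, 0, 0], "twist": [0, 0, 0]}
    - {"claw": 0.055, "offset": [0.003, 0, 0], "twist": [0, 0, 0]}
    - {"claw": 0.055, "offset": [0.002, 0, 0], "twist": [0, 0, 0]}
    - {"claw": 0.055, "offset": [0, 0, 0], "twist": [0, 0, 0]}
    - {"claw": 0.055, "offset": [0, 0, 0], "twist": [0, 0, 0]}

```text
clock: 22.28
tcp_pos: [0.4909, -0.3056, 0.0223]
orientation: [0.57, 0.419, 0.569, -0.419]
wrist_force: [-0.2, -0.0, -0.5]
gripper_width: 0.0593
```

>>> carry_out:
  series:
    - {"claw": 0.055, "offset": [0.001, 0, 0], "twist": [0, 0, 0]}
    - {"claw": 0.055, "offset": [0, 0, 0], "twist": [0, 0, 0]}
    - {"claw": 0.055, "offset": [0.001, 0, 0], "twist": [0, 0, 0]}
    - {"claw": 0.055, "offset": [0, 0, 0], "twist": [0, 0, 0]}
    - {"claw": 0.055, "offset": [0, 0, 0], "twist": [0, 0, 0]}

```text
clock: 22.7
tcp_pos: [0.4903, -0.3052, 0.0193]
orientation: [0.57, 0.419, 0.57, -0.419]
wrist_force: [0.0, -0.5, -1.0]
gripper_width: 0.0595
```

View pics/t5.png

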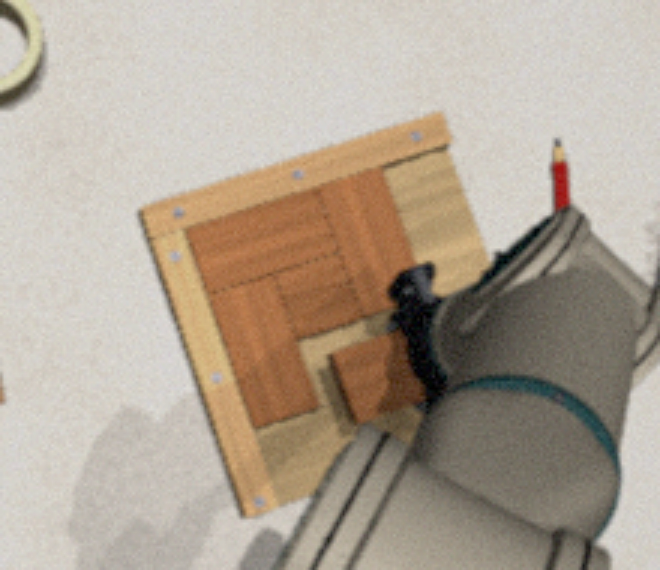

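The top crop shows block A tight in its place, with fine joints, and block B held over the open near place. I'll finish setting it down.

>>> carry_out:
  series:
    - {"claw": 0.055, "offset": [0.001, 0, 0], "twist": [0, 0, 0]}
    - {"claw": 0.055, "offset": [0, 0, 0], "twist": [0, 0, 0]}
    - {"claw": 0.055, "offset": [0, 0, 0], "twist": [0, 0, 0]}

```text
clock: 22.95
tcp_pos: [0.4904, -0.3052, 0.0189]
orientation: [0.57, 0.419, 0.57, -0.419]
wrist_force: [-0.7, 0.8, 5.6]
gripper_width: 0.0597
```

>>> carry_out:
  series:
    - {"claw": 0.055, "offset": [0.001, 0, 0], "twist": [0, 0, 0]}
    - {"claw": 0.055, "offset": [0, 0, 0], "twist": [0, 0, 0]}
    - {"claw": 0.055, "offset": [0, 0, 0], "twist": [0, 0, 0]}

```text
clock: 23.2
tcp_pos: [0.4904, -0.3053, 0.0188]
orientation: [0.57, 0.419, 0.57, -0.418]
wrist_force: [-2.5, 1.3, 14.2]
gripper_width: 0.0597
```

>>> carry_out:
  series:
    - {"claw": 0.055, "offset": [-0.003, 0, 0], "twist": [0, 0, 0]}
    - {"claw": 0.068, "offset": [0, 0, 0], "twist": [0, 0, 0]}
    - {"claw": 0.068, "offset": [0, 0, 0], "twist": [0, 0, 0]}
    - {"claw": 0.068, "offset": [0, 0, 0], "twist": [0, 0, 0]}
    - {"claw": 0.068, "offset": [-0.005, 0, 0], "twist": [0, 0, 0]}
    - {"claw": 0.068, "offset": [-0.015, 0, 0], "twist": [0, 0, 0]}
    - {"claw": 0.068, "offset": [-0.02, 0, 0], "twist": [0, 0, 0]}
    - {"claw": 0.03, "offset": [0, 0, 0.04], "twist": [0, 0, 0]}
    - {"claw": 0.03, "offset": [0, 0, 0.041], "twist": [0, 0, 0]}
    - {"claw": 0.03, "offset": [0, 0, 0], "twist": [0, 0, 0]}

```text
clock: 24.03
tcp_pos: [0.5161, -0.3931, 0.0623]
orientation: [0.573, 0.418, 0.565, -0.422]
wrist_force: [-0.6, -2.5, 0.3]
gripper_width: 0.0326
```

>>> carry_out:
  series:
    - {"claw": 0.03, "offset": [0, 0, 0], "twist": [0, 0, 0]}
    - {"claw": 0.03, "offset": [0, 0, 0], "twist": [0, 0, 0]}
    - {"claw": 0.03, "offset": [0, 0, 0], "twist": [0, 0, 0]}

```text
clock: 24.28
tcp_pos: [0.5142, -0.3808, 0.0598]
orientation: [0.569, 0.419, 0.571, -0.418]
wrist_force: [-0.5, -0.0, -0.2]
gripper_width: 0.03
```

```bash
python3 -c "
from h import *
report(); bd()
t=ctrl.get_image('top'); m=oak(t,(5,135,30),(16,255,255)); m[:, :340]=0; rects('top',m,.037)"
```

```text
t 24.28 tcp [ 514.2 -380.8   59.8] jaw yaw 17.44 x [-0.001  0.002 -1.   ] w 30.0 F [-0.5 -0.  -0.2]
tcp in board [ -85.4 -117.3] F board [-0.5  0.1]
top px [430. 276.] ctr 490.2 -302.1 size 122.0 58.2 long axis deg -71.9
top px [399. 248.] ctr 560.8 -242.6 size 179.2 178.3 long axis deg 17.1
```

>>> carry_out:
  series:
    - {"claw": 0.03, "offset": [0.02, 0, 0], "twist": [0, 0, 0]}
    - {"claw": 0.03, "offset": [0.015, 0, 0], "twist": [0, 0, 0]}
    - {"claw": 0.03, "offset": [0.006, 0, 0], "twist": [0, 0, 0]}
    - {"claw": 0.03, "offset": [0, 0, 0], "twist": [0, 0, 0]}
    - {"claw": 0.03, "offset": [0, 0, -0.003], "twist": [0, 0, 0]}
    - {"claw": 0.03, "offset": [0, 0, -0.003], "twist": [0, 0, 0]}
    - {"claw": 0.03, "offset": [0, 0, -0.002], "twist": [0, 0, 0]}
    - {"claw": 0.03, "offset": [0, 0, -0.002], "twist": [0, 0, 0]}
    - {"claw": 0.03, "offset": [0, 0, -0.002], "twist": [0, 0, 0]}
    - {"claw": 0.03, "offset": [0, 0, 0], "twist": [0, 0, 0]}

```text
clock: 25.17
tcp_pos: [0.5112, -0.3709, 0.0199]
orientation: [0.57, 0.419, 0.57, -0.419]
wrist_force: [0.6, -0.1, -0.4]
gripper_width: 0.0299
```

>>> carry_out:
  series:
    - {"claw": 0.03, "offset": [0, 0, -0.001], "twist": [0, 0, 0]}
    - {"claw": 0.03, "offset": [0, 0, -0.001], "twist": [0, 0, 0]}
    - {"claw": 0.03, "offset": [0, 0, 0], "twist": [0, 0, 0]}

```text
clock: 25.42
tcp_pos: [0.5104, -0.3693, 0.0194]
orientation: [0.57, 0.419, 0.57, -0.419]
wrist_force: [0.0, -1.5, 0.6]
gripper_width: 0.0301
```

```bash
python3 -c "
from h import *
report(); bd()"
```

```text
t 25.42 tcp [ 510.4 -369.3   19.4] jaw yaw 17.38 x [ 0. -0. -1.] w 30.1 F [ 0.  -1.5  0.6]
tcp in board [ -85.5 -105.2] F board [-0.4 -1.4]
```

>>> carry_out:
  series:
    - {"claw": 0.03, "offset": [0, 0, -0.001], "twist": [0, 0, 0]}
    - {"claw": 0.03, "offset": [0, 0, -0.001], "twist": [0, 0, 0]}
    - {"claw": 0.03, "offset": [0, 0, -0.001], "twist": [0, 0, 0]}
    - {"claw": 0.03, "offset": [0, 0, 0], "twist": [0, 0, 0]}

```text
clock: 25.75
tcp_pos: [0.5092, -0.366, 0.0192]
orientation: [0.57, 0.419, 0.57, -0.419]
wrist_force: [1.3, -0.2, 0.5]
gripper_width: 0.0302
```

>>> carry_out:
  series:
    - {"claw": 0.03, "offset": [0, 0, -0.001], "twist": [0, 0, 0]}
    - {"claw": 0.03, "offset": [0, 0, -0.001], "twist": [0, 0, 0]}
    - {"claw": 0.03, "offset": [0, 0, 0], "twist": [0, 0, 0]}

```text
clock: 26.0
tcp_pos: [0.5088, -0.3646, 0.0193]
orientation: [0.57, 0.419, 0.57, -0.419]
wrist_force: [-0.5, -2.0, 0.0]
gripper_width: 0.0297
```

>>> carry_out:
  series:
    - {"claw": 0.03, "offset": [0, 0, -0.001], "twist": [0, 0, 0]}
    - {"claw": 0.03, "offset": [0, 0, -0.001], "twist": [0, 0, 0]}
    - {"claw": 0.03, "offset": [0, 0, 0], "twist": [0, 0, 0]}

```text
clock: 26.25
tcp_pos: [0.5086, -0.3646, 0.0197]
orientation: [0.571, 0.418, 0.568, -0.42]
wrist_force: [0.8, -5.3, -0.8]
gripper_width: 0.0302
```

```bash
python3 -c "
from h import *
report(); bd()"
```

```text
t 26.25 tcp [ 508.6 -364.6   19.7] jaw yaw 17.34 x [ 0.002 -0.004 -1.   ] w 30.2 F [ 0.8 -5.3 -0.8]
tcp in board [ -85.8 -100.2] F board [-0.8 -5.3]
```

>>> carry_out:
  series:
    - {"claw": 0.03, "offset": [0, 0, 0.005], "twist": [0, 0, 0]}
    - {"claw": 0.03, "offset": [0, 0, 0.005], "twist": [0, 0, 0]}
    - {"claw": 0.03, "offset": [-0.04, 0, 0], "twist": [0, 0, 0]}
    - {"claw": 0.0, "offset": [0, -0.027, -0.027], "twist": [0, 0, 0]}
    - {"claw": 0.0, "offset": [0, -0.026, -0.027], "twist": [0, 0, 0]}
    - {"claw": 0.0, "offset": [0, 0, -0.026], "twist": [0, 0, 0]}
    - {"claw": 0.0, "offset": [0, 0, 0], "twist": [0, 0, 0]}
    - {"claw": 0.0, "offset": [0, 0, 0], "twist": [0, 0, 0]}
    - {"claw": 0.0, "offset": [0, 0, 0], "twist": [0, 0, 0]}

```text
clock: 27.0
tcp_pos: [0.4377, -0.3118, 0.0594]
orientation: [0.57, 0.419, 0.57, -0.418]
wrist_force: [0.9, -1.3, -0.1]
gripper_width: -0.0
```

```bash
python3 -c "
from h import *
report(); bd()"
```

```text
t 27.0 tcp [ 437.7 -311.8   59.4] jaw yaw 17.42 x [ 0.001 -0.    -1.   ] w -0.0 F [ 0.9 -1.3 -0.1]
tcp in board [-138.   -28.8] F board [ 0.5 -1.5]
```

Lowering and pushing +x; final contact is expected at TCP board x ≈ -103.

>>> carry_out:
  series:
    - {"claw": 0.0, "offset": [0.02, 0, 0.001], "twist": [0, 0, 0]}
    - {"claw": 0.0, "offset": [0.015, 0, 0], "twist": [0, 0, 0]}
    - {"claw": 0.0, "offset": [0.005, 0, 0], "twist": [0, 0, 0]}
    - {"claw": 0.0, "offset": [0, 0, 0], "twist": [0, 0, 0]}
    - {"claw": 0.0, "offset": [0, 0.003, 0], "twist": [0, 0, 0]}
    - {"claw": 0.0, "offset": [0, 0.003, 0], "twist": [0, 0, 0]}
    - {"claw": 0.0, "offset": [0, 0.002, 0], "twist": [0, 0, 0]}
    - {"claw": 0.0, "offset": [0, 0.002, 0], "twist": [0, 0, 0]}
    - {"claw": 0.0, "offset": [0, 0.002, 0], "twist": [0, 0, 0]}
    - {"claw": 0.0, "offset": [0, 0.002, 0], "twist": [0, 0, 0]}

```text
clock: 27.83
tcp_pos: [0.4504, -0.3086, 0.0197]
orientation: [0.57, 0.419, 0.57, -0.419]
wrist_force: [-0.3, -0.3, 1.8]
gripper_width: 0.0001
```

>>> carry_out:
  series:
    - {"claw": 0.0, "offset": [0, 0.002, 0], "twist": [0, 0, 0]}
    - {"claw": 0.0, "offset": [0, 0.002, 0], "twist": [0, 0, 0]}
    - {"claw": 0.0, "offset": [0, 0.002, 0], "twist": [0, 0, 0]}
    - {"claw": 0.0, "offset": [0, 0.002, 0], "twist": [0, 0, 0]}
    - {"claw": 0.0, "offset": [0, 0.002, 0], "twist": [0, 0, 0]}
    - {"claw": 0.0, "offset": [0, 0.002, 0], "twist": [0, 0, 0]}
    - {"claw": 0.0, "offset": [0, 0.001, 0], "twist": [0, 0, 0]}
    - {"claw": 0.0, "offset": [0, 0.001, 0], "twist": [0, 0, 0]}
    - {"claw": 0.0, "offset": [0, 0, 0], "twist": [0, 0, 0]}

```text
clock: 28.58
tcp_pos: [0.464, -0.304, 0.0193]
orientation: [0.57, 0.419, 0.57, -0.419]
wrist_force: [-1.3, -1.5, 0.3]
gripper_width: 0.0002
```

```bash
python3 -c "
from h import *
report(); bd()
t=ctrl.get_image('top'); m=oak(t,(5,135,30),(16,255,255)); m[:, :340]=0; rects('top',m,.037)"
```

```text
t 28.58 tcp [ 464.  -304.    19.3] jaw yaw 17.4 x [ 0. -0. -1.] w 0.2 F [-1.3 -1.5  0.3]
tcp in board [-110.5  -29.2] F board [-1.7 -1. ]
top px [405. 250.] ctr 557.5 -243.3 size 184.9 178.3 long axis deg 17.2
```

>>> carry_out:
  series:
    - {"claw": 0.0, "offset": [0, 0.001, 0], "twist": [0, 0, 0]}
    - {"claw": 0.0, "offset": [0, 0.001, 0], "twist": [0, 0, 0]}
    - {"claw": 0.0, "offset": [0, 0.001, 0], "twist": [0, 0, 0]}
    - {"claw": 0.0, "offset": [0, 0.001, 0], "twist": [0, 0, 0]}
    - {"claw": 0.0, "offset": [0, 0.001, 0], "twist": [0, 0, 0]}
    - {"claw": 0.0, "offset": [0, 0, 0], "twist": [0, 0, 0]}

```text
clock: 29.13
tcp_pos: [0.4689, -0.3024, 0.0192]
orientation: [0.57, 0.419, 0.57, -0.418]
wrist_force: [-0.3, -1.1, 0.0]
gripper_width: -0.0003
```

>>> carry_out:
  series:
    - {"claw": 0.0, "offset": [0, 0.001, 0], "twist": [0, 0, 0]}
    - {"claw": 0.0, "offset": [0, 0.001, 0], "twist": [0, 0, 0]}
    - {"claw": 0.0, "offset": [0, 0, 0], "twist": [0, 0, 0]}

```text
clock: 29.38
tcp_pos: [0.4701, -0.3019, 0.0193]
orientation: [0.57, 0.419, 0.57, -0.419]
wrist_force: [-1.4, -1.3, 0.5]
gripper_width: 0.0001
```

>>> carry_out:
  series:
    - {"claw": 0.0, "offset": [0, 0.001, 0], "twist": [0, 0, 0]}
    - {"claw": 0.0, "offset": [0, 0.001, 0], "twist": [0, 0, 0]}
    - {"claw": 0.0, "offset": [0, 0, 0], "twist": [0, 0, 0]}

```text
clock: 29.63
tcp_pos: [0.4707, -0.3017, 0.0192]
orientation: [0.569, 0.418, 0.57, -0.419]
wrist_force: [-5.1, -2.4, 2.6]
gripper_width: -0.0004
```

```bash
python3 -c "
from h import *
report(); bd()"
```

```text
t 29.63 tcp [ 470.7 -301.7   19.2] jaw yaw 17.34 x [-0.002  0.    -1.   ] w -0.4 F [-5.1 -2.4  2.6]
tcp in board [-103.5  -28.9] F board [-5.6 -0.8]
```

>>> carry_out:
  series:
    - {"claw": 0.0, "offset": [0, 0.001, 0], "twist": [0, 0, 0]}
    - {"claw": 0.0, "offset": [0, 0.001, 0], "twist": [0, 0, 0]}
    - {"claw": 0.0, "offset": [0, 0, 0], "twist": [0, 0, 0]}

```text
clock: 29.88
tcp_pos: [0.4707, -0.3017, 0.0192]
orientation: [0.568, 0.418, 0.571, -0.42]
wrist_force: [-9.1, -2.7, 5.1]
gripper_width: 0.0001
```

>>> carry_out:
  series:
    - {"claw": 0.0, "offset": [0, -0.005, 0], "twist": [0, 0, 0]}
    - {"claw": 0.0, "offset": [0, -0.006, 0], "twist": [0, 0, 0]}
    - {"claw": 0.0, "offset": [-0.04, 0, 0], "twist": [0, 0, 0]}
    - {"claw": 0.0, "offset": [-0.04, 0, 0], "twist": [0, 0, 0]}
    - {"claw": 0.0, "offset": [-0.03, 0.02, 0.01], "twist": [0, 0, 0]}
    - {"claw": 0.0, "offset": [-0.02, 0.03, 0.015], "twist": [0, 0, 0]}
    - {"claw": 0.0, "offset": [-0.02, 0.03, 0.015], "twist": [0, 0, 0]}
    - {"claw": 0.0, "offset": [-0.02, 0.03, 0.015], "twist": [0, 0, 0]}
    - {"claw": 0.0, "offset": [0, 0, 0], "twist": [0, 0, 0]}
    - {"claw": 0.0, "offset": [0, 0, 0], "twist": [0, 0, 0]}

```text
clock: 30.72
tcp_pos: [0.5881, -0.323, 0.1902]
orientation: [0.572, 0.418, 0.569, -0.417]
wrist_force: [-1.1, 0.7, -0.4]
gripper_width: 0.0001
```

```bash
python3 - <<'E'
from h import *
ctrl.get_image("wrist"); pose=tool(); i=ctrl.get_image("wrist"); report(); bd()
cv2.imwrite("pics/w6.png",cv2.convertScaleAbs(i,alpha=1.5)[:,:,::-1])
m=oak(i,(5,135,30),(16,255,255)); rects("wrist",m,.037,pose,3000)
t=ctrl.get_image('top'); m=oak(t,(5,135,30),(16,255,255)); m[:, :340]=0; rects('top',m,.037)
E
```

```text
t 30.82 tcp [ 584.1 -323.   188.4] jaw yaw 17.39 x [-0.002  0.001 -1.   ] w -0.0 F [ 0.4  0.5 -0.3]
tcp in board [ -1.4 -82.8] F board [0.5 0.4]
wrist px [325. 108.] ctr 563.9 -257.8 size 179.2 147.8 long axis deg 17.6
top px [405. 246.] ctr 560.7 -242.5 size 179.6 179.5 long axis deg -72.8
```

View pics/w6.png

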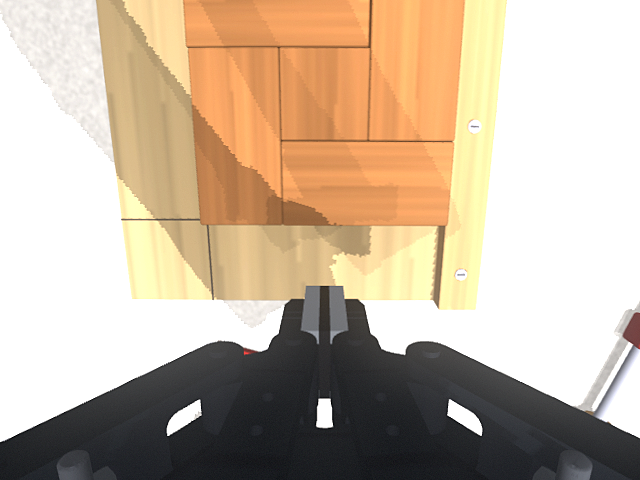

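```bash
python3 - <<'E'
import cv2
i=cv2.imread("pics/w6.png"); cv2.imwrite("pics/w6z.png",cv2.resize(i[0:240,170:490],None,fx=2.5,fy=2.5,interpolation=cv2.INTER_CUBIC))
E
```

```text
(no output)
```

View pics/w6z.png

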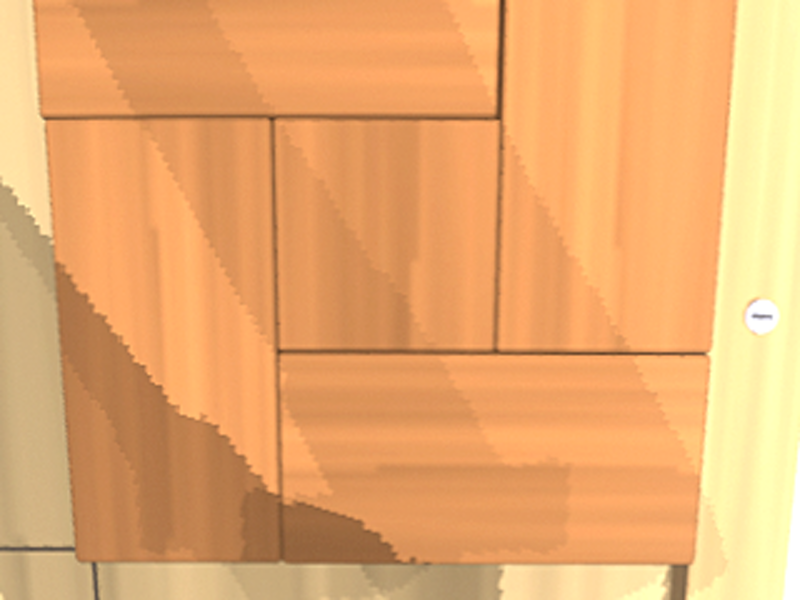

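All joints are closed in the zoom, but the laid_2/laid_1 joint at about (500,60) is slightly wider than the rest. There's plenty of time left, so I'll nudge laid_2 gently in +x.

>>> carry_out:
  series:
    - {"claw": 0.0, "offset": [0, -0.023, -0.029], "twist": [0, 0, 0]}
    - {"claw": 0.0, "offset": [0, -0.023, -0.029], "twist": [0, 0, 0]}
    - {"claw": 0.0, "offset": [0, -0.023, -0.029], "twist": [0, 0, 0]}
    - {"claw": 0.0, "offset": [0, -0.023, -0.029], "twist": [0, 0, 0]}
    - {"claw": 0.0, "offset": [0, -0.023, -0.027], "twist": [0, 0, 0]}
    - {"claw": 0.0, "offset": [0.04, 0, 0], "twist": [0, 0, 0]}
    - {"claw": 0.0, "offset": [0.04, 0, 0], "twist": [0, 0, 0]}
    - {"claw": 0.0, "offset": [0.04, 0, 0], "twist": [0, 0, 0]}
    - {"claw": 0.0, "offset": [0, 0, 0], "twist": [0, 0, 0]}
    - {"claw": 0.0, "offset": [0, 0, 0], "twist": [0, 0, 0]}

```text
clock: 31.7
tcp_pos: [0.4298, -0.2209, 0.0678]
orientation: [0.567, 0.419, 0.572, -0.42]
wrist_force: [-0.3, -0.4, 0.3]
gripper_width: 0.0004
```

```bash
python3 -c "
from h import *
report(); bd()"
```

```text
t 31.7 tcp [ 429.8 -220.9   67.8] jaw yaw 17.31 x [-0.006  0.003 -1.   ] w 0.4 F [-0.3 -0.4  0.3]
tcp in board [-118.6   60.4] F board [-0.4 -0.3]
```

>>> carry_out:
  series:
    - {"claw": 0.0, "offset": [0.025, 0, 0], "twist": [0, 0, 0]}
    - {"claw": 0.0, "offset": [0.016, 0, 0], "twist": [0, 0, 0]}
    - {"claw": 0.0, "offset": [0.006, 0, 0], "twist": [0, 0, 0]}
    - {"claw": 0.0, "offset": [0, 0, 0], "twist": [0, 0, 0]}
    - {"claw": 0.0, "offset": [0, 0.003, 0], "twist": [0, 0, 0]}
    - {"claw": 0.0, "offset": [0, 0.003, 0], "twist": [0, 0, 0]}
    - {"claw": 0.0, "offset": [0, 0.002, 0], "twist": [0, 0, 0]}
    - {"claw": 0.0, "offset": [0, 0, 0], "twist": [0, 0, 0]}
    - {"claw": 0.0, "offset": [0, 0, 0], "twist": [0, 0, 0]}

```text
clock: 32.45
tcp_pos: [0.4409, -0.2191, 0.0229]
orientation: [0.57, 0.419, 0.57, -0.418]
wrist_force: [-0.4, -0.2, -0.6]
gripper_width: 0.0
```

```bash
python3 -c "
from h import *
report(); bd()"
```

```text
t 32.45 tcp [ 440.9 -219.1   22.9] jaw yaw 17.42 x [ 0.001 -0.    -1.   ] w 0.0 F [-0.4 -0.2 -0.6]
tcp in board [-107.5   58.8] F board [-0.5 -0. ]
```

>>> carry_out:
  series:
    - {"claw": 0.0, "offset": [0.002, 0.001, 0], "twist": [0, 0, 0]}
    - {"claw": 0.0, "offset": [0, 0.001, 0], "twist": [0, 0, 0]}
    - {"claw": 0.0, "offset": [0, 0.001, 0], "twist": [0, 0, 0]}
    - {"claw": 0.0, "offset": [0, 0, 0], "twist": [0, 0, 0]}

```text
clock: 32.78
tcp_pos: [0.4433, -0.2182, 0.0202]
orientation: [0.57, 0.419, 0.57, -0.419]
wrist_force: [0.4, 0.9, -0.4]
gripper_width: 0.0002
```

>>> carry_out:
  series:
    - {"claw": 0.0, "offset": [0, 0.001, 0], "twist": [0, 0, 0]}
    - {"claw": 0.0, "offset": [0, 0.001, 0], "twist": [0, 0, 0]}
    - {"claw": 0.0, "offset": [0, 0, 0], "twist": [0, 0, 0]}

```text
clock: 33.03
tcp_pos: [0.4445, -0.2178, 0.0202]
orientation: [0.569, 0.419, 0.57, -0.419]
wrist_force: [-1.6, -1.6, -0.9]
gripper_width: -0.0001
```

```bash
python3 -c "
from h import *
report(); bd()"
```

```text
t 33.03 tcp [ 444.5 -217.8   20.2] jaw yaw 17.37 x [-0.001  0.    -1.   ] w -0.1 F [-1.6 -1.6 -0.9]
tcp in board [-103.7   59. ] F board [-2. -1.]
```

Contact is starting, so I'll push a little more, then withdraw and check.

>>> carry_out:
  series:
    - {"claw": 0.0, "offset": [0, 0.001, 0], "twist": [0, 0, 0]}
    - {"claw": 0.0, "offset": [0, 0.001, 0], "twist": [0, 0, 0]}
    - {"claw": 0.0, "offset": [0, 0.001, 0], "twist": [0, 0, 0]}
    - {"claw": 0.0, "offset": [0, 0, 0], "twist": [0, 0, 0]}
    - {"claw": 0.0, "offset": [0, 0, 0], "twist": [0, 0, 0]}

```text
clock: 33.45
tcp_pos: [0.4446, -0.2177, 0.0202]
orientation: [0.568, 0.418, 0.571, -0.42]
wrist_force: [-6.9, -2.5, 3.5]
gripper_width: -0.0001
```

>>> carry_out:
  series:
    - {"claw": 0.0, "offset": [0, -0.005, 0], "twist": [0, 0, 0]}
    - {"claw": 0.0, "offset": [0, -0.006, 0], "twist": [0, 0, 0]}
    - {"claw": 0.0, "offset": [-0.04, 0, 0], "twist": [0, 0, 0]}
    - {"claw": 0.0, "offset": [-0.04, 0, 0], "twist": [0, 0, 0]}
    - {"claw": 0.0, "offset": [-0.03, 0.02, 0.02], "twist": [0, 0, 0]}
    - {"claw": 0.0, "offset": [-0.02, 0.025, 0.025], "twist": [0, 0, 0]}
    - {"claw": 0.0, "offset": [-0.02, 0.025, 0.025], "twist": [0, 0, 0]}
    - {"claw": 0.0, "offset": [-0.02, 0.025, 0.025], "twist": [0, 0, 0]}
    - {"claw": 0.0, "offset": [0, 0.02, 0.025], "twist": [0, 0, 0]}
    - {"claw": 0.0, "offset": [0, 0, 0], "twist": [0, 0, 0]}

```text
clock: 34.28
tcp_pos: [0.5893, -0.3036, 0.1919]
orientation: [0.574, 0.419, 0.567, -0.418]
wrist_force: [0.0, -0.1, 0.4]
gripper_width: 0.0001
```

>>> carry_out:
  series:
    - {"claw": 0.0, "offset": [-0.02, 0, 0], "twist": [0, 0, 0]}
    - {"claw": 0.0, "offset": [0, 0, 0], "twist": [0, 0, 0]}
    - {"claw": 0.0, "offset": [0, 0, 0], "twist": [0, 0, 0]}
    - {"claw": 0.0, "offset": [0, 0, 0], "twist": [0, 0, 0]}

```text
clock: 34.62
tcp_pos: [0.5825, -0.2996, 0.2096]
orientation: [0.57, 0.419, 0.57, -0.418]
wrist_force: [-0.1, -0.4, -0.5]
gripper_width: 0.0003
```

```bash
python3 - <<'E'
from h import *
pose=tool(); i=ctrl.get_image("wrist"); report(); bd()
cv2.imwrite("pics/w7.png",cv2.resize(cv2.convertScaleAbs(i,alpha=1.5)[0:270,150:510],None,fx=2.2,fy=2.2,interpolation=cv2.INTER_CUBIC)[:,:,::-1])
t=ctrl.get_image('top'); m=oak(t,(5,135,30),(16,255,255)); rects('top',m,.037)
E
```

```text
t 34.67 tcp [ 582.4 -299.5  209.4] jaw yaw 17.4 x [-0.001  0.001 -1.   ] w -0.1 F [-1.4 -0.2 -0.1]
tcp in board [  3.9 -59.9] F board [-1.4  0.2]
top px [403. 246.] ctr 561.3 -242.2 size 178.8 178.5 long axis deg -72.6
top px [263. 203.] ctr 684.1 122.1 size 82.7 61.1 long axis deg 10.3
```

View pics/w7.png

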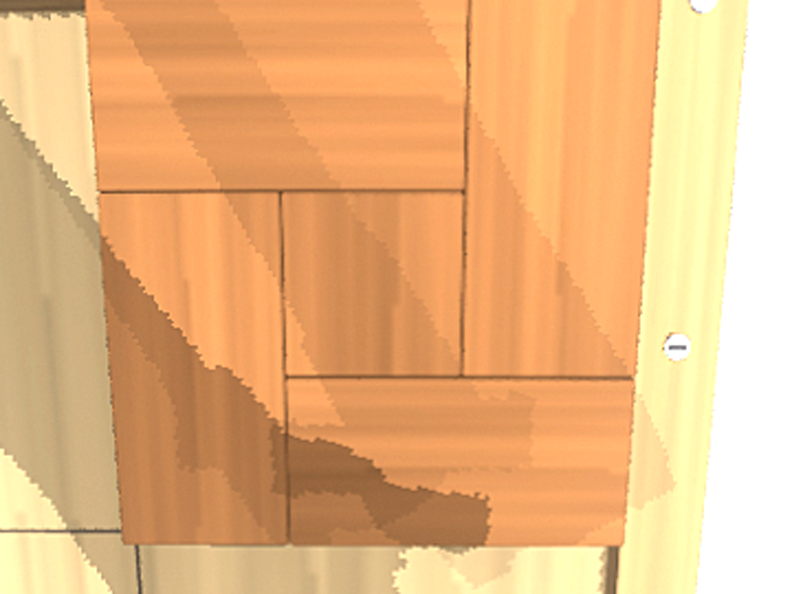

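The closed pinwheel now shows thin, even joints and flush outer edges. The laid_2/laid_1 joint at (467,100) has closed up, and the robot is clear of everything. Handing in.

```bash
python3 -c "
from h import *
report(); print(ctrl.sign_off())"
```

```text
t 34.72 tcp [ 582.4 -299.6  209.4] jaw yaw 17.39 x [-0.001  0.001 -1.   ] w -0.1 F [ 1.   0.1 -0.8]
the job is handed in; nothing more can be done
None
```

The parquet module is closed: both oak blocks are in the two open places and all five blocks make one square. I handed it in at about 34.7 s, with the arm about 0.2 m above the board and touching nothing.

- **Laying:** I gripped each block at the 20 N setting. I set it down about 25 mm clear of its neighbours, with at most 14 N measured, then pushed it home along both board axes with at most about 10 N measured.
- **Extra push:** after both blocks were in, the joint between laid_2 and laid_1 still looked slightly wider than the rest. I nudged laid_2 in +x with about 7 N, and the joint then looked as thin as the others.
- **Last checks:** the top camera measures the module at 178.8 × 178.5 mm, against a nominal 180. That is within the camera's pixel size, so it cannot prove sub-millimetre tightness. The last wrist picture shows thin, even joints and flush outer edges.
- **Offcut:** it measured about 5 mm different in x between the first and last top views, but I used a different colour mask and a different assumed height each time. The arm never went near it.
- **Disagreement:** my first wrist reading of the board was about 7 mm off because the arm was still swaying. A settled reading agreed with the top view to about 1 mm.

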